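Flip a circuit module over against the probing station's edge and push it to the stops

TASK

The aluminium circuit module lies face down on the bench in front of the probing station's base plate. Do not pick it up: push it with the fingertips against the front edge of the plate until it tips up on edge and flips over onto the plate with its circuit side up, then push it back across the plate until its long side rests against both stop posts. Leave the jar, the attenuator and the carton where they stand.

Things in the scene. Friction and masses are not known exactly. Their poses are not given: they have to be found in the camera images.
- station: Probing station, fixed to the bench: flat grey steel base plate, 200 mm (its x) by 250 mm (its y), 12 mm thick. Origin: centre of its underside, on the bench. Its x points away from the robot: the upright front edge, facing the robot, is at x = -100 mm. The plate is bare from there to two stop posts at x = 13 mm, y = +22 and -22 mm. Two probe holders stand at its back.
- front_edge (a point): Middle of the top of the plate's front edge, 12 mm above the bench (the edge runs 125 mm to each side).
- stop_left (a point): Foremost point of the left (+y) stop post, 8 mm above the plate: where the module's side should come to rest. The posts are upright steel pins 16 mm in diameter with black caps, their tops 22 mm above the plate.
- stop_right (a point): The same on the right (-y) stop post.
- probe_left (a point): Needle tip of the left probe holder, 60 mm above the bench, 138 mm behind the front edge. The holder, 90 mm high above the bench, is fixed on the plate 34 mm further back.
- probe_right (a point): The same of the right probe holder.
- module: Loose circuit module, 150 to 270 g: flat aluminium case 80 mm (its x) by 100 mm (its y) by 16 mm (its z). Long sides (x = +40, -40 mm) fully rounded, radius 8 mm; ends flat. Origin: middle of the case. Its z points out of the plain grooved back, up at the start; the face with the recessed green circuit board (2.5 mm below the rim) is down at the start and must end up, z then pointing down.
- side_near (a point): Middle of the module's long side at its x = -40 mm, at half thickness: the side nearer to the robot at the start, when the module lies on the bench up to about 0.3 rad askew to the plate and up to 30 mm off its middle.
- side_far (a point): Middle of the long side at its x = +40 mm, at half thickness: the side nearer to the plate at the start.
- end_left (a point): Middle of the module's flat end at its y = +50 mm, at half thickness.
- end_right (a point): Middle of the module's flat end at its y = -50 mm, at half thickness.
- flux_jar: Bystander: amber glass jar with a steel lid, 42 mm across and 42 mm high, standing on the bench to the left of the module. Origin: centre of its underside.
- attenuator: Bystander: coaxial attenuator, a steel cylinder 19 mm across and 52 mm high, standing on its end on the bench to the right of the plate's front edge. Origin: centre of its underside.
- spool_box: Bystander: small brown carton, 50 x 35 mm and 28 mm high, on the bench to the right of the module. Origin: centre of its underside.
Mind the look-alikes: they are no part of the job. Leave any orange or purple look-alike of the module alone.

How it is judged:
On the way, in this order (a step that is already met when the one before it is completed fails the run):
1. the module stands tipped up on edge at the plate's front edge (angle between module's own z axis and vertical between 1.15 and 1.95 rad and x of module in the frame of station between -0.135 and -0.08 m and contact force between module and station above 0.02 N), for 0.04 s.
2. the module has flipped over and lies on the plate, circuit side up (angle between module's own z axis and vertical above 3 rad and x of module in the frame of station above -0.092 m and height (world z) of module between 0.0175 and 0.0235 m), for 0.2 s.
At the end, for the whole second after the job is handed in: The module lies flat and at rest on the plate, circuit side up (within 0.09 rad), its long side against both stop posts: middle of the module 40 mm in front of the posts' faces within 3.5 mm, square within 0.08 rad, and within 25 mm sideways of the middle between the posts (angle between module's own z axis and vertical above 3.05 rad and x of module in the frame of station between -0.0385 and -0.0315 m and y of module in the frame of station between -0.025 and 0.025 m and angle between the x axis of module and the x axis of station, either way round below 0.08 rad and height (world z) of module between 0.0175 and 0.0225 m and linear speed of module below 0.01 m/s); the robot touches nothing.
It fails at once if the module was lifted or carried: no side or end of it was near the bench or the plate any more (height (world z) of each of side_near, side_far, end_left, end_right above 0.038 m or (height (world z) of each of side_near, side_far, end_left, end_right above 0.024 m and x of module in the frame of station below -0.112 m)).
It fails at once if the flux jar was moved more than 25 mm or knocked over (distance of flux_jar from where it was at the start of the episode above 0.025 m or angle between flux_jar's own z axis and vertical above 0.6 rad).
It fails at once if the coaxial attenuator was moved more than 25 mm or knocked over (distance of attenuator from where it was at the start of the episode above 0.025 m or angle between attenuator's own z axis and vertical above 0.6 rad).
It fails at once if the small carton was moved more than 25 mm or knocked over (distance of spool_box from where it was at the start of the episode above 0.025 m or angle between spool_box's own z axis and vertical above 0.6 rad).
It also fails if it takes over 72 s, if anything falls off the work surface, if the arm or the gripper's body presses on something with over 40 N, if the wrist force passes 120 N, or if a joint passes its speed limit or range.

ROBOT

A 6-joint arm with a two-finger parallel gripper is mounted at the origin on the work surface. World frame = base frame: x ahead of the robot, y to its left, z up, the work surface at z = 0. Lengths are in m, angles in rad, forces in N, time in s.
With the tool pointing down it reaches from about 0.35 to 0.975 m from the base axis. Payload 7.1 kg.
Tool frame: the origin (TCP) lies on the centre line of the jaws, within the pads' length; the fingertips stand 19 mm ahead of it and the grasp point (between the pads) is the TCP; z points along the fingers, y is the direction in which the jaws open and shut (so a half turn about z gives the same grasp; the last joint's range is limited). The gripper opens to 88 mm and grips with 3 to 60 N. Pads are 20 mm wide; open, the fingers measure 115 mm over their backs; the gripper's body (75 mm by 178 mm) begins 61 mm behind the grasp point.
Start: joints at [1.185, 0.423, 1.63, -0, 1.089, -0.019], TCP at [0.224, 0.583, 0.214] pointing down, gripper open.
Joint ranges: [-3, 3], [-0.9, 2.11], [0.09, 2.58], [-1.31, 4.45], [0.11, 2.69], [-2.54, 2.54]. Speed limits (rad/s): [2.39, 2.39, 3.01, 3.14, 3.14, 3.14].

INTERFACE

Orientations are given as a unit quaternion [w, x, y, z].
In Python, from station import ctrl gives the robot as it stands.
- The arm moves only by the tool jog_arm, never from a script. Its argument "commands" is a list of rows, each a list of 7 numbers: the turn, a rotation vector about the tool's x, y, z in degrees, then the shift along the tool's x, y, z in cm, then the opening, from 0 (shut) to 1 (fully open). A call has 1 to 5 rows; each row shifts and turns the pose as measured when the row begins, along the tool's axes as they then stand; what a row does not reach is not made up. A row lasts 1/8 s, in which the tool goes at most 62.5 mm and 10.7 degrees, less where a joint would pass 70% of its speed; a pose out of reach is approached as far as the arm can. A call is refused whole if a number of a shift passes 6.25 or a number of a turn 10.7, either way. A call with a gripper value outside its range is refused whole. The fingers move at their own pace and stop on an object; "squeeze" is the grip in N (left out, the last holds). Time passes only in rows, so rows that do not move let the fingers close. It gives the time, the measured TCP pose, the force and the opening at its end, in the units of the state.
- ctrl.get_state(): the state, without advancing time (a new reading comes with each control period).
- ctrl.read_camera(name): name is "scene" or "top" or "wrist"; returns (picture, depth): 400x640x3 uint8, red, green, blue; 400x640 float32, m along the optical axis (not along the pixel's ray), 0 where there is no reading.
- ctrl.get_calibration(name): a dict with "mtx" (3x3 intrinsics, pixels), "position" and "attitude" of the camera in the world. Camera axes: x right, y down, z forward; pixel columns grow to the right and rows downward; lengths in m; the calibration is good to about 2 mm. A picture is of the moment at which its call begins: read the wrist's pose just before it. get_calibration takes no time and is no camera call; for the wrist camera it gives the pose at the moment of the call.
- ctrl.job_done(): hands the job in, once; it reports no verdict.
The state is a dict: "time_s": time; "joints": joint angles; "dq": joint speeds; "effort": joint torques, N m; "eef_pos": TCP position; "orientation": TCP orientation; "contact_force": force on the tool from outside, world axes, zero at the start; "moment": the same for the moment, N m; "grip_width": finger opening in m.
Only numpy, scipy, OpenCV 4.12 (cv2) and the standard library are available. Lean on these libraries where they do the work, as an engineer would, in place of code of your own. Each camera call takes 0.05 s, during which the arm holds its last target.

## Working session

There is one attempt and no reset: what is moved stays moved. The work goes in short steps, Python scripts to look and compute and a tool call to move; the robot and the scene stay as the last step left them, time stands still between calls to the robot, and variables do not carry over. Pictures are saved under pics/ and viewed, and the job is handed in when it is done.

Besides the shell and the picture viewer there is one more tool, called in YAML: its name, and indented under it one key for each argument. jog_arm: Moves the arm, as the interface text tells. Its arguments: {"type":"object","properties":{"commands":{"type":"array"},"squeeze":{"type":"number"}},"required":["commands"]}

```bash
ls; mkdir -p pics
python3 - <<'E'
from station import ctrl
import cv2
s=ctrl.get_state();print(s)
for n in ("scene","top"):
    im,d=ctrl.read_camera(n);cv2.imwrite(f"pics/{n}0.png",im[:,:,::-1])
    import numpy as np; np.savez(f"{n}0.npz",im=im,d=d)
    print(n,ctrl.get_calibration(n))
E
```

```text
pics
{'time_s': 0.0, 'joints': array([ 1.18498741e+00,  4.23816560e-01,  1.63066872e+00, -1.33575340e-05,
        1.08858041e+00, -1.89870205e-02]), 'dq': array([ 0.00129692, -0.00044189,  0.00025955, -0.00083728, -0.00063295,
        0.00063471]), 'effort': array([-4.79988594e-03, -5.44618177e+01, -2.73660511e+01,  6.39258418e-02,
        2.30316137e-02, -1.17511827e-04]), 'eef_pos': array([0.22392129, 0.58292045, 0.21372522]), 'orientation': array([-1.42260203e-04,  1.82381266e-01,  9.83227609e-01, -7.22674227e-04]), 'contact_force': array([ 0.06027878,  0.26646501, -0.19894728]), 'moment': array([ 0.0561079 , -0.01322499, -0.02019269]), 'grip_width': 0.08808448705247318}
scene {'mtx': array([[385.60532628,   0.        , 312.35585309],
       [  0.        , 385.60532628, 203.95118439],
       [  0.        ,   0.        ,   1.        ]]), 'position': array([1.13801474, 0.0851608 , 0.46891578]), 'attitude': array([-0.3121419 ,  0.59215541,  0.66198578, -0.33718574])}
top {'mtx': array([[390.27049253,   0.        , 317.52619852],
       [  0.        , 390.27049253, 201.57479306],
       [  0.        ,   0.        ,   1.        ]]), 'position': array([0.37110811, 0.02441244, 0.92987142]), 'attitude': array([ 0.07450613, -0.6705095 ,  0.73401614, -0.07801376])}
```

View pics/scene0.png

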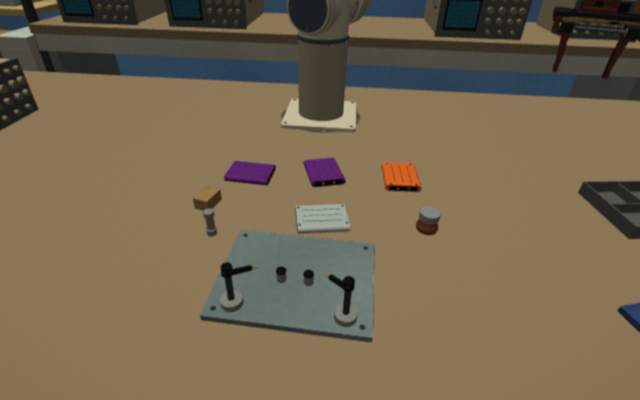

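View pics/top0.png

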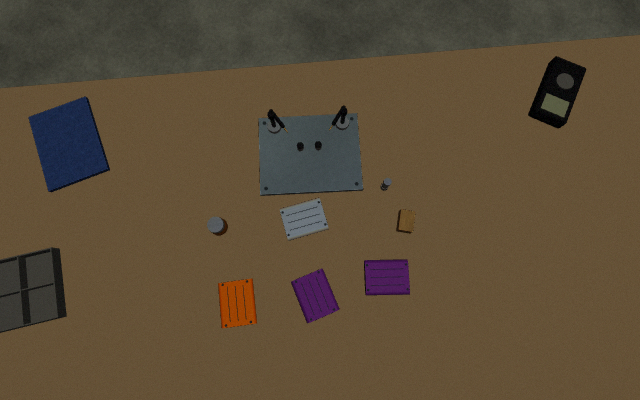

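The top view shows the grey module at about (304,219), the plate spanning (258–362, 114–195), the jar at (217,226), the attenuator at (386,184) and the carton at (406,221). The orange and purple look-alikes are nearer the robot.

```bash
cat > h.py <<'E'
import numpy as np,cv2
from scipy.spatial.transform import Rotation as R
def rot(q): return R.from_quat([q[1],q[2],q[3],q[0]]).as_matrix()
def ray(cal,uv,z):
    uv=np.atleast_2d(uv).astype(float)
    d=np.c_[uv,np.ones(len(uv))]@np.linalg.inv(cal['mtx']).T@rot(cal['attitude']).T
    p=np.array(cal['position']); return p+d*((z-p[2])/d[:,2])[:,None]
def proj(cal,P):
    c=(np.atleast_2d(P)-cal['position'])@rot(cal['attitude'])@cal['mtx'].T
    return c[:,:2]/c[:,2:]
def cloud(cal,d):
    v,u=np.mgrid[:d.shape[0],:d.shape[1]]
    c=np.stack([u,v,np.ones_like(u)],-1)@np.linalg.inv(cal['mtx']).T*d[...,None]
    return c@rot(cal['attitude']).T+cal['position']
E
python3 - <<'E'
from station import ctrl
from h import *
cal=ctrl.get_calibration("top");f=np.load("top0.npz");im,d=f['im'],f['d']
hsv=cv2.cvtColor(im,cv2.COLOR_RGB2HSV);P=cloud(cal,d)
print(im[219,292],im[180,290],hsv[219,292],hsv[180,290],P[219,292],P[180,290],P[100,200])
def go(m,x0,y0,x1,y1,z,name):
    k=np.zeros(m.shape,np.uint8);k[y0:y1,x0:x1]=m[y0:y1,x0:x1]
    cs,_=cv2.findContours(k,cv2.RETR_EXTERNAL,cv2.CHAIN_APPROX_NONE);c=max(cs,key=cv2.contourArea)
    r=cv2.minAreaRect(c);b=cv2.boxPoints(r);w=ray(cal,b,z)
    print(name,r,'\n',w.round(4).tolist(),'ctr',w.mean(0).round(4),'sides',np.linalg.norm(w-np.roll(w,-1,0),axis=1).round(4), 'ang',[round(float(np.degrees(np.arctan2(*(w[(i+1)%4]-w[i])[[1,0]]))),2) for i in range(4)])
sat=((hsv[...,1]<90)&(hsv[...,2]>50)).astype(np.uint8)
go(sat,240,100,375,197,.012,'plate')
go(sat,270,197,340,250,.012,'module')
go(sat,195,205,240,245,.042,'jar')
go(sat,378,170,398,197,.052,'att')
go(((hsv[...,1]>120)&(hsv[...,2]>115)).astype(np.uint8),390,203,422,240,.028,'box')
cal2=ctrl.get_calibration("scene")
for n,uv in dict(pl1=(244,235),pl2=(376,240),pl3=(374,331),pl4=(208,318)).items(): print(n,ray(cal2,uv,.012).round(4))
E
```

```text
[103 113 117] [69 78 78] [ 99  31 117] [90 29 78] [0.53402577 0.07472611 0.01941803] [0.63220076 0.07273733 0.01109782] [0.86894951 0.28858873 0.00358024]
plate ((309.3143310546875, 153.84841918945312), (77.89936065673828, 102.68091583251953), 87.08915710449219) 
 [[0.803, 0.146, 0.012], [0.7933, -0.1138, 0.012], [0.5905, -0.1005, 0.012], [0.6002, 0.1478, 0.012]] ctr [0.6968 0.0199 0.012 ] sides [0.2599 0.2032 0.2485 0.2029] ang [-92.14, 176.26, 87.78, -0.51]
module ((303.55657958984375, 218.69813537597656), (33.24125289916992, 42.99385070800781), 74.05460357666016) 
 [[0.5635, 0.1059, 0.012], [0.5835, 0.0045, 0.012], [0.504, -0.01, 0.012], [0.4849, 0.0897, 0.012]] ctr [0.534  0.0475 0.012 ] sides [0.1034 0.0808 0.1015 0.0803] ang [-78.86, -169.66, 100.86, 11.64]
jar ((214.75001525878906, 224.25001525878906), (15.55634880065918, 16.26345443725586), 45.0) 
 [[0.5356, 0.2775, 0.042], [0.5602, 0.2502, 0.042], [0.5321, 0.2258, 0.042], [0.5079, 0.2531, 0.042]] ctr [0.534  0.2516 0.042 ] sides [0.0367 0.0372 0.0365 0.037 ] ang [-48.03, -139.03, 131.61, 41.32]
att ((386.46002197265625, 182.22000122070312), (7.800000190734863, 9.800000190734863), 36.869895935058594) 
 [[0.5923, -0.1381, 0.052], [0.6099, -0.1541, 0.052], [0.5973, -0.1671, 0.052], [0.5799, -0.1511, 0.052]] ctr [ 0.5948 -0.1526  0.052 ] sides [0.0238 0.0181 0.0237 0.018 ] ang [-42.38, -133.97, 137.43, 46.23]
box ((412.0, 231.0), (0.0, 0.0), 0.0) 
 [[0.479, -0.2015, 0.028], [0.479, -0.2015, 0.028], [0.479, -0.2015, 0.028], [0.479, -0.2015, 0.028]] ctr [ 0.479  -0.2015  0.028 ] sides [0. 0. 0. 0.] ang [0.0, 0.0, 0.0, 0.0]
pl1 [[ 0.6089 -0.0898  0.012 ]]
pl2 [[0.5939 0.1511 0.012 ]]
pl3 [[0.7916 0.1424 0.012 ]]
pl4 [[ 0.7966 -0.0952  0.012 ]]
```

Run:
```python
import cv2
a=cv2.imread("pics/top0.png")[100:250,190:430];cv2.imwrite("pics/topz.png",cv2.resize(a,None,fx=3.3,fy=3.3,interpolation=cv2.INTER_CUBIC))
```

```text
(no output)
```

View pics/topz.png

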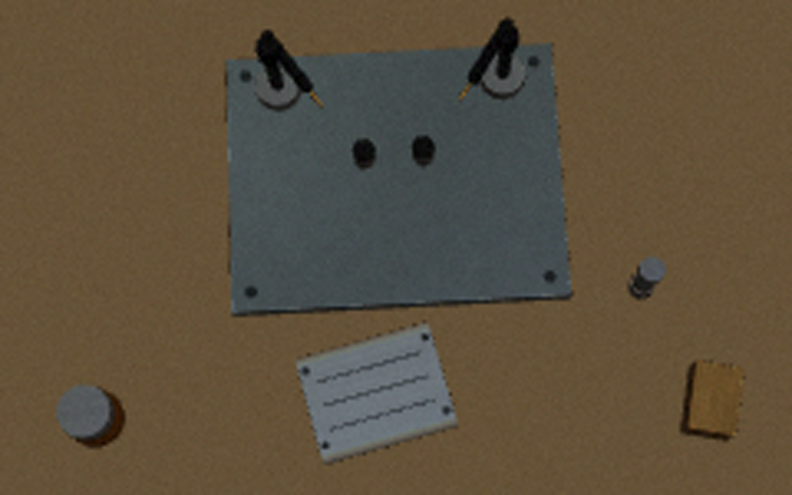

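Run:
```python
from station import ctrl
from h import *
cal=ctrl.get_calibration("top");f=np.load("top0.npz");im,d=f['im'],f['d']
z=lambda a:np.array(a)/3.3+[190,100]-0.35
# plate edges via line fit on mask
hsv=cv2.cvtColor(im,cv2.COLOR_RGB2HSV)
pts={}
w=ray(cal,z([(226,61),(552,44),(570,297),(233,313)]),.012)
loc=np.array([[.1,.125],[.1,-.125],[-.1,-.125],[-.1,.125]])
A=w[:,:2];Am=A.mean(0);H=loc.T@(A-Am);U,S,V=np.linalg.svd(H);Rm=V.T@U.T
th=np.arctan2(Rm[1,0],Rm[0,0]);print('station',Am,'yaw',th,'res',(A-Am-loc@Rm.T).round(4).tolist())
print('stops zoom',ray(cal,z([(363,152),(423,150)]),.034).round(4), 'expected',[(Am+Rm@np.array([.021,s*.022])).round(4).tolist() for s in(1,-1)])
m=ray(cal,z([(296,360),(428,324),(457,425),(325,462)]),.012);print('mod',m.round(4),m.mean(0))
# depth check on scene cam: front edge
c2=ctrl.get_calibration("scene");g=np.load("scene0.npz")
P=cloud(c2,g['d'])
print('scene cloud mod',P[217,322],'plate',P[260,300])
```

```text
station [0.69674563 0.01960885] yaw -0.03884223823199511 res [[-0.0006, 0.0002], [0.0001, -0.0001], [-0.0002, 0.0012], [0.0006, -0.0013]]
stops zoom [[ 0.7096  0.0418  0.034 ]
 [ 0.7071 -0.0023  0.034 ]] expected [[0.7186, 0.0408], [0.7169, -0.0032]]
mod [[ 0.563   0.1035  0.012 ]
 [ 0.581   0.0055  0.012 ]
 [ 0.505  -0.0085  0.012 ]
 [ 0.4869  0.088   0.012 ]] [0.53397734 0.04709966 0.012     ]
scene cloud mod [0.54130393 0.04807005 0.01525486] plate [0.66205178 0.02073956 0.01203168]
```

Run:
```python
import cv2
a=cv2.imread("pics/scene0.png")[150:340,190:450];cv2.imwrite("pics/scz.png",cv2.resize(a,None,fx=3,fy=3,interpolation=cv2.INTER_CUBIC))
```

```text
(no output)
```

View pics/scz.png

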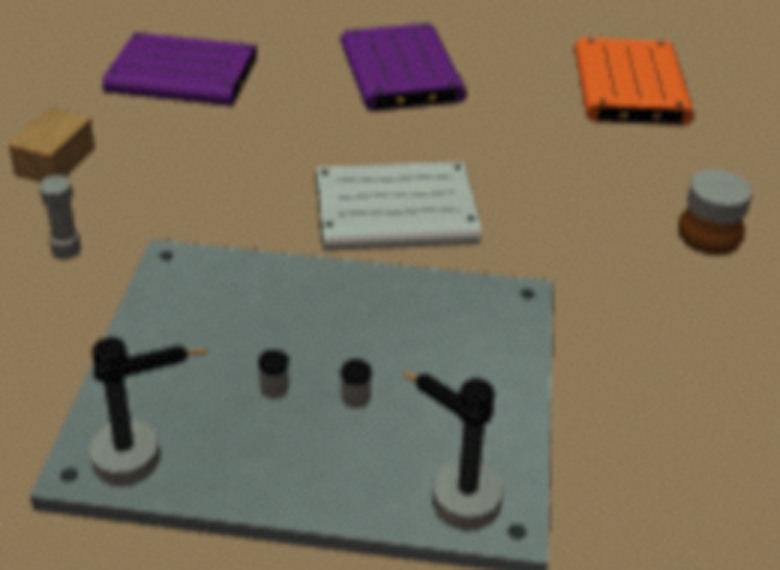

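```bash
cat >> h.py <<'E'
S0=np.array([0.6967,0.0196]);TH=-0.039
RS=np.array([[np.cos(TH),-np.sin(TH)],[np.sin(TH),np.cos(TH)]])
def to_st(p): return (np.asarray(p)[...,:2]-S0)@RS
def from_st(x,y,z): return np.r_[S0+RS@np.array([x,y]),z]
# tool: tilt>0 => fingers point forward(+station x)-down; tool y = station y (+yaw)
def Rtool(tilt_deg,yaw=0.):
    t=np.radians(tilt_deg); z=np.array([np.sin(t),0,-np.cos(t)]); y=np.array([0,1.,0]); x=np.cross(y,z)
    M=np.c_[x,y,z]; return R.from_euler('z',TH+yaw).as_matrix()@M
def delta(s,pos,Rt):
    R0=rot(s['orientation']); rv=np.degrees(R.from_matrix(R0.T@Rt).as_rotvec()); sh=R0.T@(np.asarray(pos)-s['eef_pos'])*100
    print('turn',rv.round(2),'shift cm',sh.round(2),'| in target axes',(Rt.T@(np.asarray(pos)-s['eef_pos'])*100).round(2))
def show(s): print('t',round(s['time_s'],3),'st xy',to_st(s['eef_pos']).round(4),'z',s['eef_pos'][2].round(4),'F',s['contact_force'].round(2),'w',round(s['grip_width'],4))
def tip(s): # station coords of fingertip end centre
    p=s['eef_pos']+rot(s['orientation'])@np.array([0,0,.019]); return np.r_[to_st(p),p[2]].round(4)
E
python3 - <<'E'
from station import ctrl
from h import *
s=ctrl.get_state();show(s)
M=np.array([.534,.047]);r=.2
c=M+R.from_euler('z',r).as_matrix()[:2,:2]@np.array([.02,.05]);print('contact st',to_st(c),'mod st',to_st(M), 'jar',to_st([.534,.2516]))
delta(s,np.r_[c+[0,.035],.12],Rtool(0))
E
```

```text
t 0.1 st xy [-0.4944  0.5445] z 0.2138 F [-0.12  0.1  -0.49] w 0.0882
contact st [-0.15604967  0.07434886] mod st [-0.16364461  0.02103547] jar [-0.17162199  0.22547989]
turn [-8.000e-02 -1.000e-02 -1.878e+01] shift cm [-45.91 -30.34   9.42] | in target axes [-33.69 -43.52   9.38]
```

jog_arm:
  commands:
    - [0,0,-9.4,0,0,0,0]
    - [0,0,-9.4,0,0,0,0]
    - [0,0,0,-3.6,-4.7,0.5,0]
    - [0,0,0,-3.6,-4.7,1.0,0]
    - [0,0,0,-3.6,-4.7,1.0,0]
  squeeze: 10

```text
time_s: 0.72
eef_pos: [0.3282, 0.4382, 0.1871]
orientation: [-0.0, 0.01, 1.0, -0.001]
contact_force: [0.9, -0.1, -0.6]
grip_width: 0.0411
```

jog_arm:
  commands:
    - [0,0,0,-3.6,-4.7,1.0,0]
    - [0,0,0,-3.6,-4.7,1.0,0]
    - [0,0,0,-3.6,-4.7,1.0,0]
    - [0,0,0,-3.6,-4.7,1.0,0]
    - [0,0,0,-3.6,-4.7,1.0,0]

```text
time_s: 1.35
eef_pos: [0.5074, 0.1912, 0.1353]
orientation: [-0.0, 0.01, 1.0, -0.001]
contact_force: [0.9, 0.2, 0.6]
grip_width: 0.0006
```

Run:
```python
from station import ctrl
from h import *
s=ctrl.get_state();show(s)
delta(s,from_st(-.156,.1055,.12),Rtool(0))
```

```text
t 1.35 st xy [-0.1958  0.164 ] z 0.1353 F [0.93 0.22 0.58] w 0.0006
turn [-0.08 -0.03  1.14] shift cm [-3.86 -5.93  1.53] | in target axes [-3.98 -5.85  1.53]
```

jog_arm:
  commands:
    - [0,0,1.1,-2.0,-2.9,0.8,0]
    - [0,0,0,-2.0,-2.9,0.8,0]
    - [0,0,0,0,0,3.2,0]
    - [0,0,0,0,0,3.2,0]
    - [0,0,0,0,0,2.5,0]

```text
time_s: 1.98
eef_pos: [0.5502, 0.1248, 0.0275]
orientation: [0.001, 0.023, 1.0, -0.001]
contact_force: [-0.7, -0.0, -0.1]
grip_width: 0.0003
```

Run:
```python
from station import ctrl
from h import *
s=ctrl.get_state();show(s)
delta(s,from_st(-.156,.1055,.024),Rtool(0))
im,d=ctrl.read_camera("wrist");cv2.imwrite("pics/w1.png",im[:,:,::-1]);
im,d=ctrl.read_camera("top");cv2.imwrite("pics/t1.png",cv2.resize(im[100:250,190:430,::-1],None,fx=3.3,fy=3.3))
```

```text
t 1.975 st xy [-0.1505  0.0995] z 0.0275 F [-0.69 -0.03 -0.13] w 0.0003
turn [-0.06  0.12 -0.45] shift cm [0.55 0.6  0.35] | in target axes [0.55 0.6  0.35]
```

View pics/w1.png

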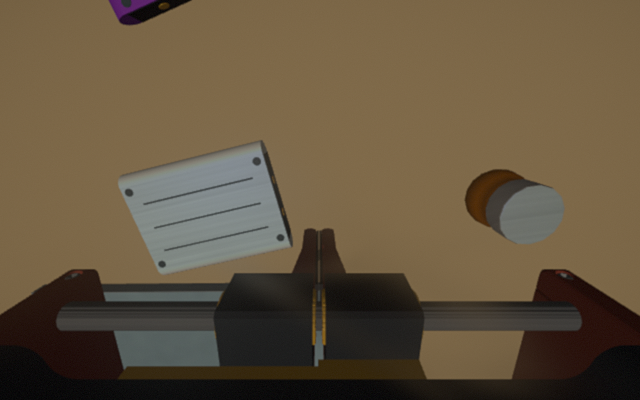

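View pics/t1.png

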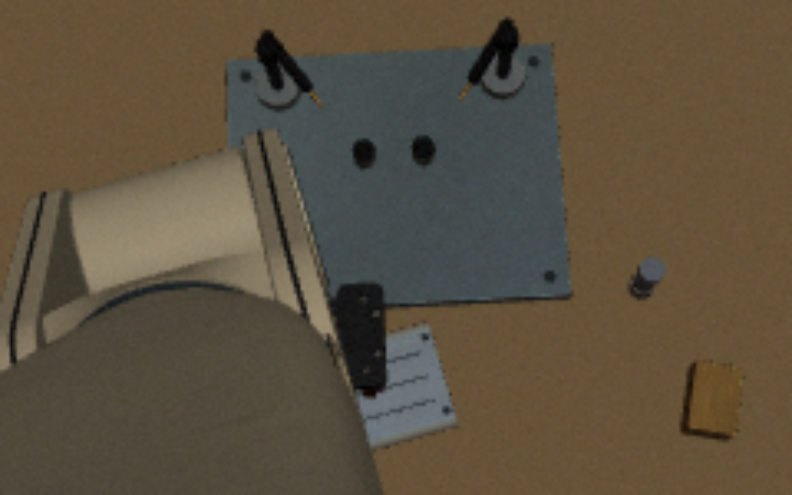

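Wrist view: the fingertips at (318,240) are beside the module's left end, whose far corner is at (292,245). I'll push towards −y.

jog_arm:
  commands:
    - [0,0,0,0.2,0,0.35,0]
    - [0,0,0,0,-0.8,0,0]
    - [0,0,0,0,-0.8,0,0]
    - [0,0,0,0,-0.8,0,0]
    - [0,0,0,0,-0.6,0,0]

```text
time_s: 2.7
eef_pos: [0.5465, 0.0934, 0.0258]
orientation: [0.001, 0.023, 1.0, -0.001]
contact_force: [-0.9, -0.1, -0.6]
grip_width: 0.0002
```

Run:
```python
from station import ctrl
from h import *
s=ctrl.get_state();show(s)
im,d=ctrl.read_camera("wrist");cv2.imwrite("pics/w2.png",im[:,:,::-1]);
print(ctrl.get_calibration("wrist"))
```

```text
t 2.7 st xy [-0.1529  0.0679] z 0.0258 F [-0.89 -0.06 -0.57] w 0.0002
{'mtx': array([[280.92367214,   0.        , 318.53215015],
       [  0.        , 280.92367214, 197.52737891],
       [  0.        ,   0.        ,   1.        ]]), 'position': array([0.46453302, 0.0974102 , 0.19561008]), 'attitude': array([0.10873503, 0.71518248, 0.68267338, 0.10318801])}
```

View pics/w2.png

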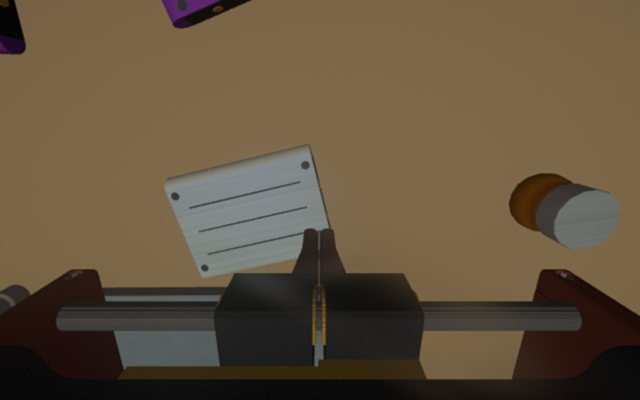

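Run:
```python
from station import ctrl
from h import *
c=ctrl.get_calibration("wrist")
w=ray(c,[(167,182),(310,146),(333,236),(205,277)],.013);st=to_st(w);print(st.round(4),st.mean(0),np.linalg.norm(st-np.roll(st,-1,0),axis=1))
s=ctrl.get_state();print(tip(s))
print(proj(c,s['eef_pos']+rot(s['orientation'])@np.array([[-.01,.0135,.019],[.01,.0135,.019],[.01,-.0135,.019],[-.01,-.0135,.019]])@np.eye(3)) if 0 else '')
for o in [(-.01,.0135,.019),(.01,.0135,.019),(.01,-.0135,.019),(-.01,-.0135,.019)]: print(proj(c,s['eef_pos']+rot(s['orientation'])@np.array(o)))
```

```text
[[-0.19   -0.0333]
 [-0.2131  0.0629]
 [-0.1496  0.0782]
 [-0.1169 -0.0171]] [-0.16740605  0.02267314] [0.09887935 0.06530779 0.10076171 0.0748786 ]
[-0.153   0.0674  0.0067]

[[336.0781662  240.74230329]]
[[336.56950311 215.39455317]]
[[298.97851765 215.42904625]]
[[299.55348892 240.77699192]]
```

Run:
```python
from station import ctrl
from h import *
c=ctrl.get_calibration("wrist");s=ctrl.get_state();show(s)
im,d=ctrl.read_camera("wrist");P=cloud(c,d)
for uv in [(312,236),(325,236),(318,245),(310,260),(240,200),(300,200),(320,210),(326,222),(345,200),(220,265)]:
    p=P[uv[1],uv[0]];print(uv,to_st(p).round(4),p[2].round(4))
cv2.imwrite("pics/w3.png",cv2.resize(im[130:300,150:400,::-1],None,fx=3,fy=3))
im,d=ctrl.read_camera("scene");cv2.imwrite("pics/s3.png",cv2.resize(im[130:290,230:450,::-1],None,fx=3.5,fy=3.5))
```

```text
t 2.75 st xy [-0.153   0.0674] z 0.0257 F [ 0.24 -0.54  0.22] w 0.0004
(312, 236) [-0.1651  0.0642] 0.0458
(325, 236) [-0.1645  0.0718] 0.0448
(318, 245) [-0.1632  0.0677] 0.0537
(310, 260) [-0.1655  0.0639] 0.074
(240, 200) [-0.1781  0.0155] 0.0165
(300, 200) [-0.1775  0.0556] 0.0157
(320, 210) [-0.1705  0.069 ] 0.0163
(326, 222) [-0.1614  0.0731] 0.0156
(345, 200) [-0.172   0.0875] -0.001
(220, 265) [-0.1279 -0.0041] 0.0147
```

View pics/w3.png

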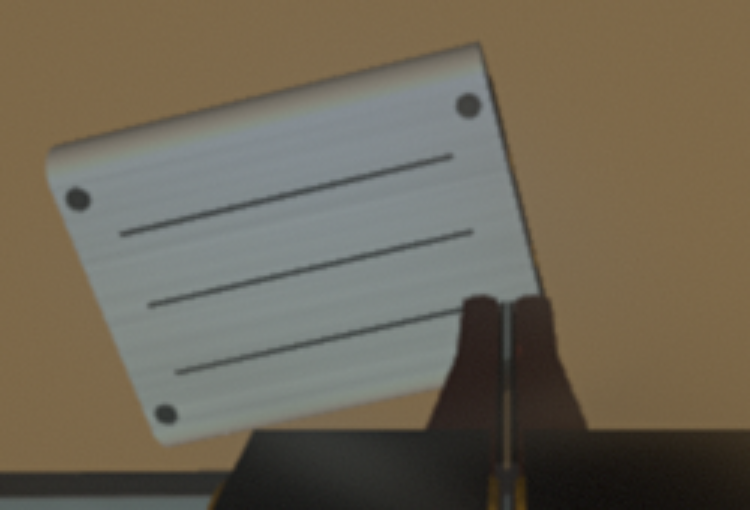

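View pics/s3.png

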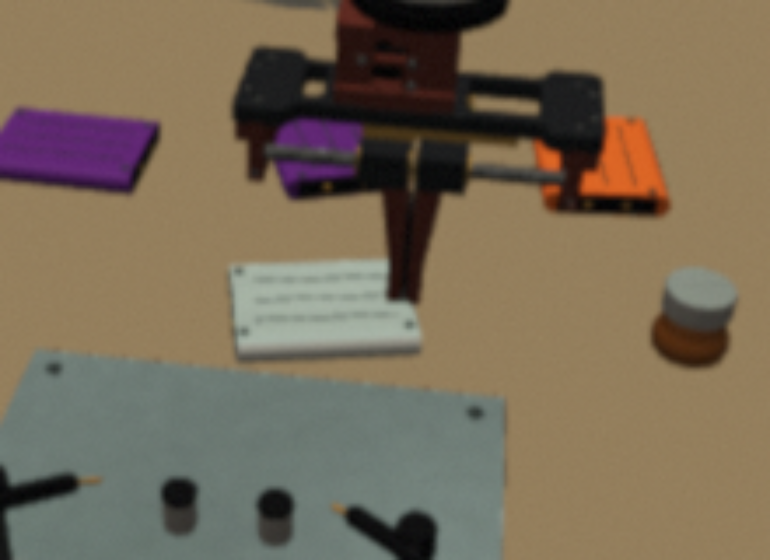

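Run:
```python
from station import ctrl
from h import *
c=ctrl.get_calibration("wrist");c2=ctrl.get_calibration("scene");s=ctrl.get_state()
for z in (0,.007,.016,.02,.03,.04,.05):
    a=to_st(ray(c2,(230+404/3.5,130+300/3.5),z));b=to_st(ray(c,(318,229.5),z));print(z,a.round(4),b.round(4))
print(s['eef_pos'],s['joints'])
im,d=ctrl.read_camera("scene");P=cloud(c2,d)
for uv in [(343,212),(348,212),(345,208),(345,200),(345,214),(345,220)]:
    p=P[uv[1],uv[0]];print(uv,to_st(p).round(4),p[2].round(4))
```

```text
0 [[-0.1883  0.0666]] [[-0.1492  0.0683]]
0.007 [[-0.1789  0.0669]] [[-0.1523  0.0683]]
0.016 [[-0.1669  0.0672]] [[-0.1562  0.0684]]
0.02 [[-0.1615  0.0673]] [[-0.158   0.0684]]
0.03 [[-0.1482  0.0677]] [[-0.1624  0.0684]]
0.04 [[-0.1348  0.068 ]] [[-0.1668  0.0685]]
0.05 [[-0.1214  0.0683]] [[-0.1712  0.0686]]
[0.54638316 0.09367283 0.02551059] [ 0.14925933  0.60541169  1.88249227 -0.0026897   0.65235779 -1.3732837 ]
(343, 212) [-0.1425  0.0628] 0.0423
(348, 212) [-0.1432  0.072 ] 0.0429
(345, 208) [-0.1446  0.0658] 0.0504
(345, 200) [-0.1421  0.0648] 0.07
(345, 214) [-0.1706  0.066 ] 0.0173
(345, 220) [-0.1521  0.0674] 0.0168
```

The fingertips are hovering over the module's left end, with their ends triangulated at about z = 0.033 m. That is higher than the pose implies, so I'll move clear of the module and find the bench by touch.

jog_arm:
  commands:
    - [0,0,0,0,2.5,0,0]
    - [0,0,0,0,2.0,0,0]
    - [0,0,0,0,0,0.5,0]
    - [0,0,0,0,0,0,0]

```text
time_s: 3.4
eef_pos: [0.5483, 0.1406, 0.0198]
orientation: [0.001, 0.022, 1.0, -0.001]
contact_force: [0.0, 0.3, 0.0]
grip_width: 0.0002
```

Run:
```python
from station import ctrl
from h import *
s=ctrl.get_state();show(s)
im,d=ctrl.read_camera("wrist");cv2.imwrite("pics/w4.png",cv2.resize(im[130:300,150:400,::-1],None,fx=3,fy=3))
im,d=ctrl.read_camera("scene");cv2.imwrite("pics/s4.png",cv2.resize(im[150:260,290:450,::-1],None,fx=5,fy=5))
```

```text
t 3.4 st xy [-0.153   0.1151] z 0.0198 F [0.04 0.31 0.  ] w 0.0002
```

View pics/w4.png

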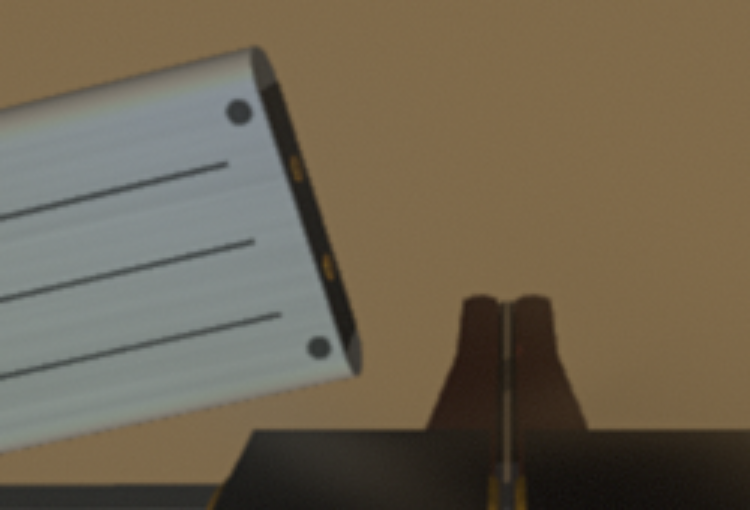

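View pics/s4.png

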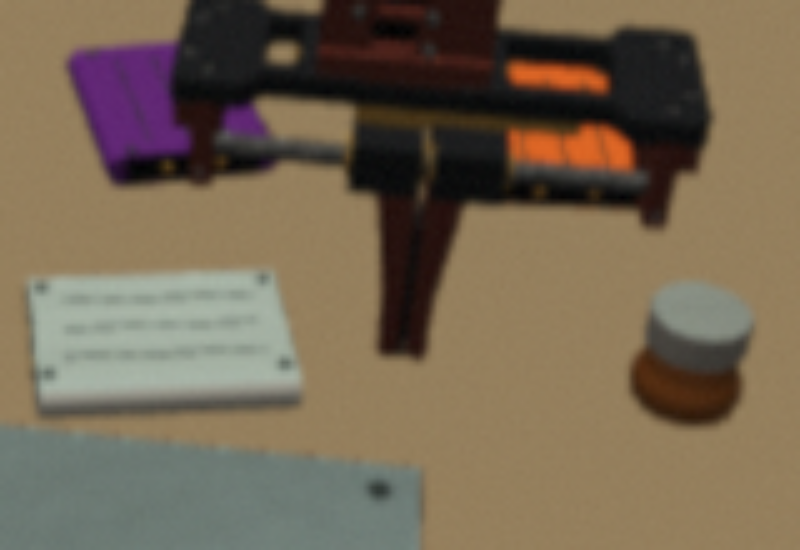

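Run:
```python
from station import ctrl
from h import *
c=ctrl.get_calibration("wrist");c2=ctrl.get_calibration("scene")
for z in (0,.01,.02,.03,.04): print(z,to_st(ray(c2,(370.4,221.4),z)).round(4),to_st(ray(c,(318,229.5),z)).round(4))
```

```text
0 [[-0.1775  0.117 ]] [[-0.1511  0.115 ]]
0.01 [[-0.1644  0.1163]] [[-0.1555  0.1151]]
0.02 [[-0.1512  0.1156]] [[-0.1599  0.1151]]
0.03 [[-0.1381  0.1148]] [[-0.1643  0.1152]]
0.04 [[-0.125   0.1141]] [[-0.1687  0.1152]]
```

Both views put the tips at z ≈ 0.026 m while the reported TCP is at 0.020 m. The real tips are therefore about 26 mm short of the stated geometry. I'll confirm this by touching the bench slowly.

jog_arm:
  commands:
    - [0,0,0,0,0,1.0,0]
    - [0,0,0,0,0,0.8,0]
    - [0,0,0,0,0,0.3,0]
    - [0,0,0,0,0,0,0]

```text
time_s: 4.0
eef_pos: [0.5484, 0.139, -0.0028]
orientation: [0.0, 0.024, 1.0, -0.001]
contact_force: [-0.4, 0.8, 0.5]
grip_width: 0.0006
```

jog_arm:
  commands:
    - [0,0,0,0,0,0.15,0]
    - [0,0,0,0,0,0.15,0]
    - [0,0,0,0,0,0,0]

```text
time_s: 4.38
eef_pos: [0.5487, 0.1391, -0.0057]
orientation: [0.001, 0.024, 1.0, -0.001]
contact_force: [0.3, -0.4, -1.0]
grip_width: 0.0006
```

Run:
```python
from station import ctrl
from h import *
s=ctrl.get_state();show(s)
im,d=ctrl.read_camera("scene");cv2.imwrite("pics/s5.png",cv2.resize(im[150:260,290:450,::-1],None,fx=5,fy=5))
```

```text
t 4.375 st xy [-0.1526  0.1136] z -0.0057 F [ 0.25 -0.36 -1.  ] w 0.0006
```

View pics/s5.png

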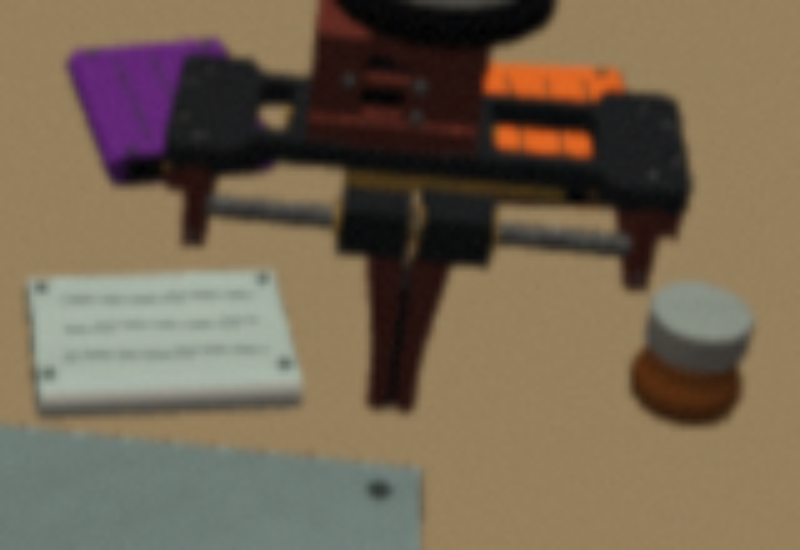

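jog_arm:
  commands:
    - [0,0,0,0,-0.6,-0.25,0]
    - [0,0,0,0,-0.9,0,0]
    - [0,0,0,0,-0.9,0,0]
    - [0,0,0,0,-0.8,0,0]
    - [0,0,0,0,-0.8,0,0]

```text
time_s: 5.05
eef_pos: [0.547, 0.0965, -0.0025]
orientation: [0.001, 0.023, 1.0, -0.001]
contact_force: [-0.3, 0.6, -0.4]
grip_width: 0.0005
```

Run:
```python
from station import ctrl
from h import *
s=ctrl.get_state();show(s)
im,d=ctrl.read_camera("wrist");cv2.imwrite("pics/w6.png",im[:,:,::-1])
```

```text
t 5.05 st xy [-0.1526  0.071 ] z -0.0025 F [-0.3   0.6  -0.44] w 0.0005
```

View pics/w6.png

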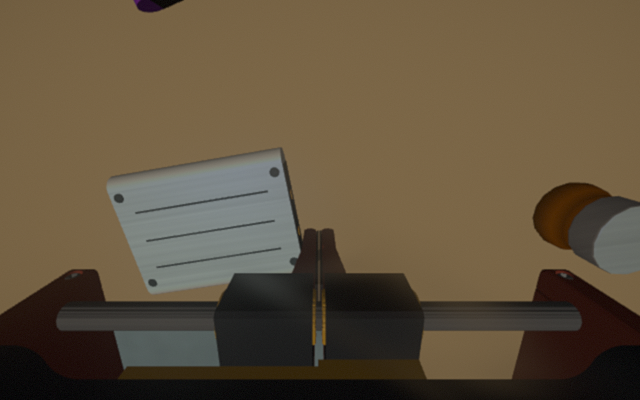

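The fingers are now pushing: the module's left end sits against the fingertips at (300,240) and its skew is shrinking. I'll continue.

jog_arm:
  commands:
    - [0,0,0,0,-0.6,0,0]
    - [0,0,0,0,-0.6,0,0]
    - [0,0,0,0,0,0,0]

```text
time_s: 5.48
eef_pos: [0.5462, 0.0826, -0.0026]
orientation: [0.001, 0.024, 1.0, -0.001]
contact_force: [-0.4, -0.7, -0.0]
grip_width: 0.0007
```

Run:
```python
from station import ctrl
from h import *
s=ctrl.get_state();show(s)
im,d=ctrl.read_camera("wrist");cv2.imwrite("pics/w7.png",im[:,:,::-1])
c=ctrl.get_calibration("wrist")
hsv=cv2.cvtColor(im,cv2.COLOR_RGB2HSV);P=cloud(c,d);st=to_st(P)
m=((P[...,2]>.011)&(P[...,2]<.02)&(hsv[...,1]<70)&(st[...,0]<-.105)).astype(np.uint8)
m=cv2.morphologyEx(m,cv2.MORPH_OPEN,np.ones((3,3)))
cs,_=cv2.findContours(m,cv2.RETR_EXTERNAL,cv2.CHAIN_APPROX_NONE);k=max(cs,key=cv2.contourArea)[:,0]
q=st[k[:,1],k[:,0]].astype(np.float32);r=cv2.minAreaRect(q*1000);print(r,cv2.boxPoints(r).round(1).tolist())
```

```text
t 5.475 st xy [-0.1528  0.0571] z -0.0026 F [-0.35 -0.73 -0.  ] w 0.0007
((-171.93280029296875, -4.627632141113281), (78.33452606201172, 101.51911926269531), 5.487578392028809) [[-215.8000030517578, 42.20000076293945], [-206.10000610351562, -58.900001525878906], [-128.10000610351562, -51.400001525878906], [-137.8000030517578, 49.599998474121094]]
```

View pics/w7.png

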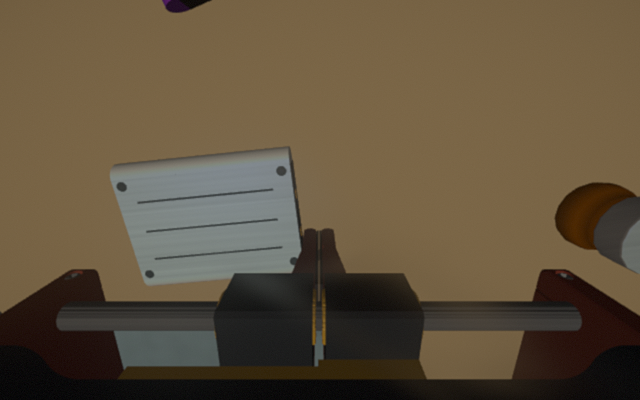

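```bash
cat >> h.py <<'E'
TIPZ=-0.007
def fc(s): # front corner of tip, station coords
    p=s['eef_pos']+rot(s['orientation'])@np.array([-.01,0,TIPZ]); return np.r_[to_st(p),p[2]].round(4)
def pos_for(fx,y,fz,tilt): # TCP world pos so front corner at fx,y,fz (station)
    return from_st(fx,y,fz)-Rtool(tilt)@np.array([-.01,0,TIPZ])
def tilt(s):
    z=rot(s['orientation'])[:,2]; return round(float(np.degrees(np.arctan2(z[0],-z[2]))),2)
E
python3 - <<'E'
from station import ctrl
from h import *
s=ctrl.get_state();show(s);print(tilt(s),fc(s))
delta(s,pos_for(-.235,-.003,.06,12),Rtool(12))
E
```

```text
t 5.525 st xy [-0.1528  0.0573] z -0.0026 F [-0.7  -0.46 -1.14] w 0.0006
0.11 [-0.1428  0.0573  0.0045]
turn [ -0.14 -11.89  -0.47] shift cm [ 8.99 -6.12 -5.37] | in target axes [ 7.74 -6.03 -7.13]
```

jog_arm:
  commands:
    - [0,0,0,0,0.8,-1.5,0]
    - [0,0,0,0,0,-4.0,0]
    - [0,0,0,4.5,-3.4,0,0.65]
    - [0,0,0,4.5,-3.5,0,0.65]
    - [0,-6.0,-0.5,0,0,0,0.65]

```text
time_s: 6.15
eef_pos: [0.4553, 0.028, 0.058]
orientation: [0.058, 0.018, 0.998, -0.002]
contact_force: [0.4, -0.2, -0.8]
grip_width: 0.0267
```

jog_arm:
  commands:
    - [0,-6.0,0,0,0,0,0.65]
    - [0,0,0,0,0,0,0.65]

```text
time_s: 6.4
eef_pos: [0.4542, 0.0287, 0.0599]
orientation: [0.112, 0.017, 0.994, -0.002]
contact_force: [0.3, 0.6, -1.0]
grip_width: 0.0469
```

Run:
```python
from station import ctrl
from h import *
s=ctrl.get_state();show(s);print(tilt(s),fc(s))
delta(s,pos_for(-.235,-.004,.012,12),Rtool(12))
im,d=ctrl.read_camera("wrist");cv2.imwrite("pics/w8.png",im[:,:,::-1])
im,d=ctrl.read_camera("scene");cv2.imwrite("pics/s8.png",cv2.resize(im[110:260,230:450,::-1],None,fx=3.5,fy=3.5))
```

```text
t 6.4 st xy [-0.2427 -0.0004] z 0.0599 F [ 0.34  0.55 -0.98] w 0.0469
12.85 [-0.2345 -0.0003  0.0689]
turn [-0.    0.86  0.23] shift cm [ 1.33 -0.36  5.52] | in target axes [ 1.24 -0.36  5.54]
```

View pics/w8.png

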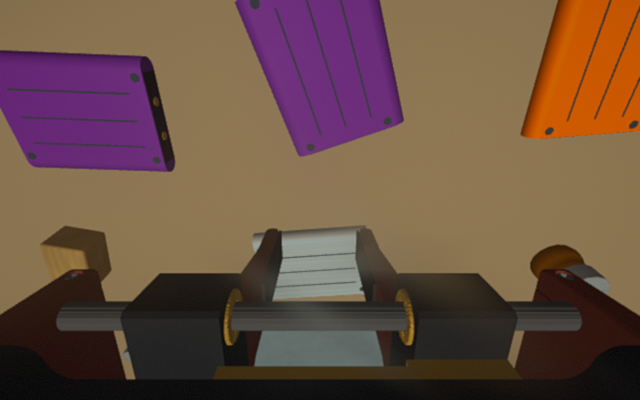

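View pics/s8.png

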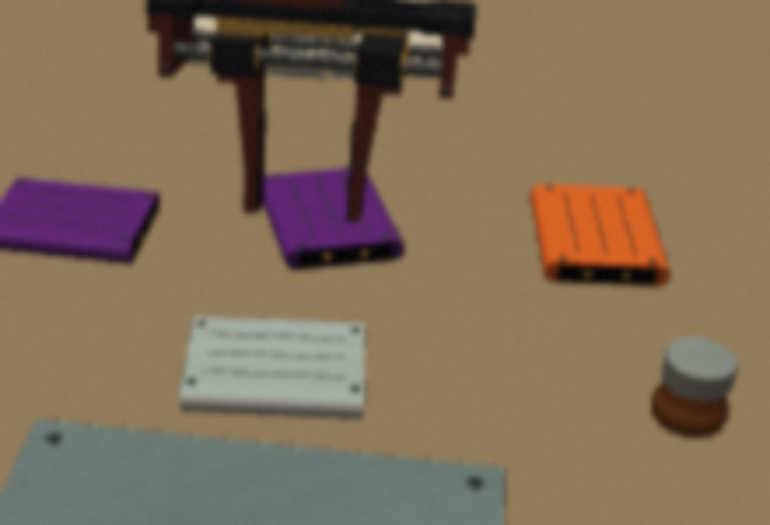

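jog_arm:
  commands:
    - [0,0.4,0,0.4,-0.1,2.0,0.65]
    - [0,0.4,0,0.5,-0.1,2.0,0.65]
    - [0,0,0,0.4,-0.1,1.5,0.65]
    - [0,0,0,0,0,0,0.65]

```text
time_s: 7.0
eef_pos: [0.4647, 0.0268, 0.0041]
orientation: [0.108, 0.017, 0.994, -0.002]
contact_force: [0.1, -1.0, 0.6]
grip_width: 0.0572
```

Run:
```python
from station import ctrl
from h import *
s=ctrl.get_state();show(s);print(tilt(s),fc(s))
delta(s,pos_for(-.235,-.004,.0052,12),Rtool(12))
im,d=ctrl.read_camera("wrist");cv2.imwrite("pics/w9.png",im[:,:,::-1])
im,d=ctrl.read_camera("scene");cv2.imwrite("pics/s9.png",cv2.resize(im[130:260,230:450,::-1],None,fx=3.5,fy=3.5))
```

```text
t 7.0 st xy [-0.2321 -0.0019] z 0.0041 F [ 0.1  -1.04  0.58] w 0.0572
12.36 [-0.2239 -0.0018  0.0131]
turn [0.03 0.37 0.28] shift cm [ 1.26 -0.21  0.53] | in target axes [ 1.26 -0.21  0.54]
```

View pics/w9.png

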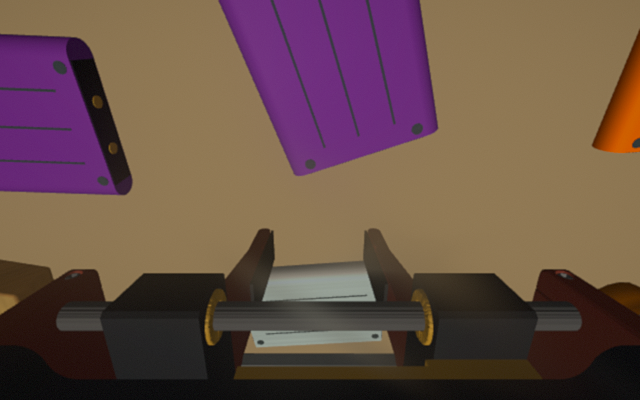

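View pics/s9.png

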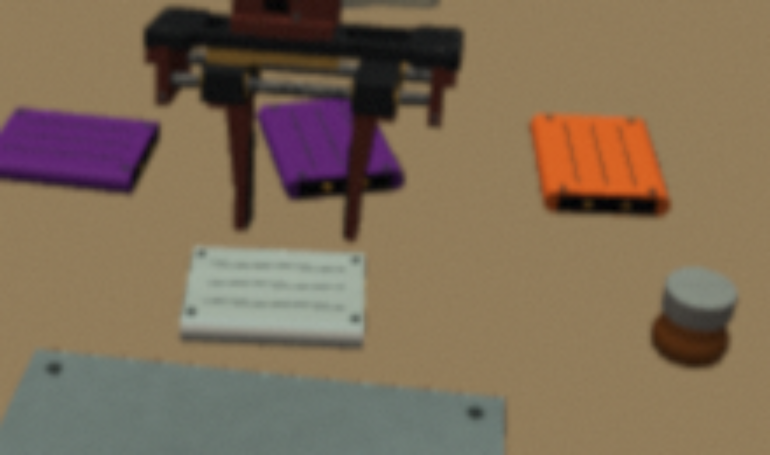

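jog_arm:
  commands:
    - [0,0.4,0.3,0.5,-0.2,0.2,0.65]
    - [0,0,0,0.3,-0.2,0.3,0.65]
    - [0,0,0,0.1,0,0.2,0.65]
    - [0,0,0,0,0,0,0.65]

```text
time_s: 7.6
eef_pos: [0.4585, 0.0229, -0.0026]
orientation: [0.106, 0.02, 0.994, -0.002]
contact_force: [0.5, -0.0, -0.0]
grip_width: 0.0572
```

Run:
```python
from station import ctrl
from h import *
s=ctrl.get_state();show(s);print(tilt(s),fc(s))
delta(s,pos_for(-.22,-.005,.0052,12),Rtool(12))
im,d=ctrl.read_camera("scene");cv2.imwrite("pics/s10.png",cv2.resize(im[170:250,260:360,::-1],None,fx=6,fy=6))
```

```text
t 7.6 st xy [-0.2382 -0.006 ] z -0.0026 F [ 0.54 -0.04 -0.  ] w 0.0572
12.19 [-0.2299 -0.006   0.0063]
turn [ 0.05  0.2  -0.05] shift cm [-0.94  0.1   0.32] | in target axes [-0.94  0.1   0.31]
```

View pics/s10.png

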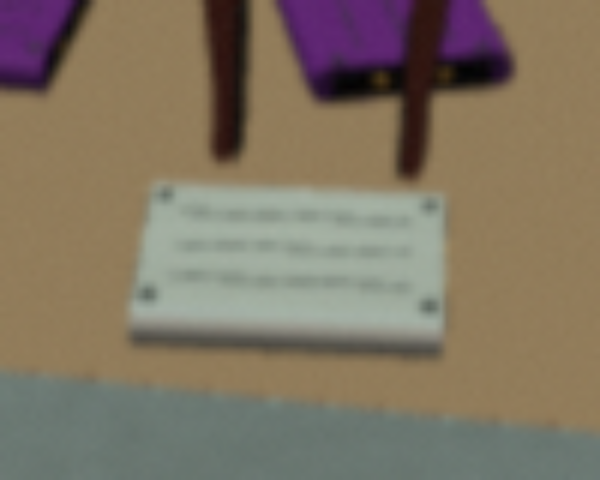

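jog_arm:
  commands:
    - [0,0,0,-1.0,-0.2,0.25,0.65]
    - [0,0,0,-1.0,-0.1,0.21,0.65]
    - [0,0,0,-1.0,0,0.21,0.65]
    - [0,0,0,-0.7,0,0.15,0.65]

```text
time_s: 8.15
eef_pos: [0.4988, 0.0181, -0.0027]
orientation: [0.106, 0.02, 0.994, -0.002]
contact_force: [-0.6, 0.0, 0.8]
grip_width: 0.0568
```

Run:
```python
from station import ctrl
from h import *
s=ctrl.get_state();show(s);print(tilt(s),fc(s))
delta(s,pos_for(-.19,-.007,.0055,12),Rtool(12))
im,d=ctrl.read_camera("scene");cv2.imwrite("pics/s11.png",cv2.resize(im[170:250,260:360,::-1],None,fx=6,fy=6))
```

```text
t 8.15 st xy [-0.1977 -0.0092] z -0.0027 F [-0.61  0.04  0.79] w 0.0568
12.18 [-0.1894 -0.0092  0.0062]
turn [ 0.05  0.19 -0.04] shift cm [0.08 0.22 0.06] | in target axes [0.08 0.22 0.06]
```

View pics/s11.png

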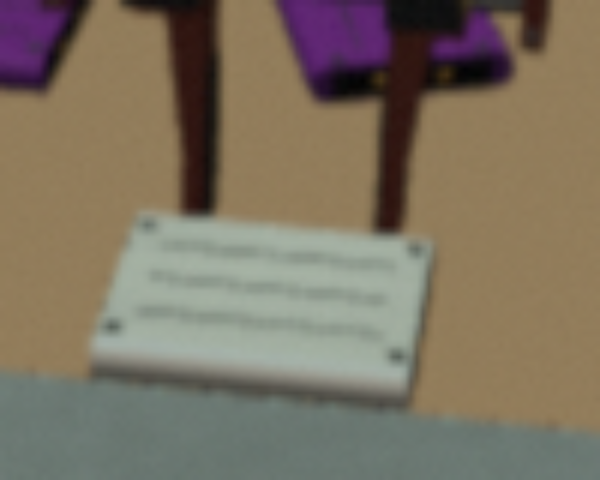

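The module now sits square to the plate, with both fingers behind it and its far side just short of the front edge. I'll push on until it makes contact.

jog_arm:
  commands:
    - [0,0,0,-0.5,0,0.12,0.65]
    - [0,0,0,-0.3,0,0.08,0.65]
    - [0,0,0,-0.3,0,0.06,0.65]

```text
time_s: 8.57
eef_pos: [0.5083, 0.0177, -0.0037]
orientation: [0.103, 0.02, 0.994, -0.002]
contact_force: [-11.2, 1.2, 7.0]
grip_width: 0.0569
```

Run:
```python
from station import ctrl
from h import *
s=ctrl.get_state();show(s);print(tilt(s),fc(s))
```

```text
t 8.575 st xy [-0.1882 -0.0093] z -0.0037 F [-11.24   1.16   6.96] w 0.0569
11.86 [-0.1799 -0.0093  0.0052]
```

jog_arm:
  commands:
    - [0,-4,0,-0.4,0,-0.5,0.65]
    - [0,-4,0,-0.4,0,-0.5,0.65]

```text
time_s: 8.82
eef_pos: [0.5163, 0.019, 0.0183]
orientation: [0.158, 0.02, 0.987, -0.006]
contact_force: [4.5, 1.4, 1.0]
grip_width: 0.0573
```

Run:
```python
from station import ctrl
from h import *
s=ctrl.get_state();show(s);print(tilt(s),fc(s))
im,d=ctrl.read_camera("scene");cv2.imwrite("pics/s12.png",cv2.resize(im[170:250,260:360,::-1],None,fx=6,fy=6))
```

```text
t 8.825 st xy [-0.1802 -0.0076] z 0.0183 F [4.49 1.41 0.99] w 0.0573
18.18 [-0.1729 -0.0076  0.0281]
```

View pics/s12.png

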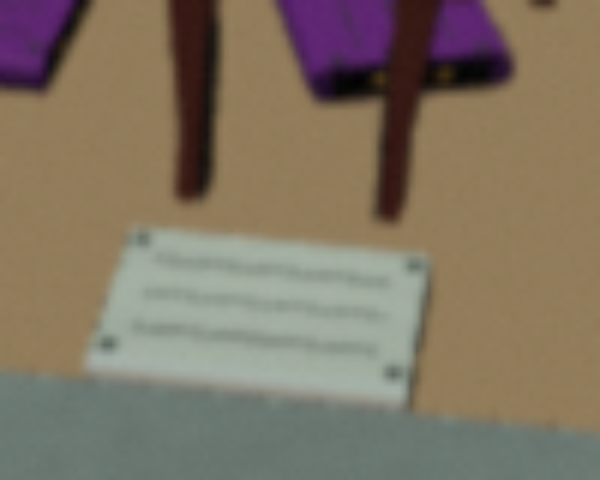

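The fingers slipped up over the near side and the module still lies flat against the edge. I'll back off and measure the true tip height by touching the bench at this tilt.

jog_arm:
  commands:
    - [0,3,0,1.0,0,-0.3,0.65]
    - [0,3,0,1.0,0,-0.2,0.65]
    - [0,0,0,0.3,0,1.2,0.65]
    - [0,0,0,0.1,0,0.4,0.65]
    - [0,0,0,0,0,0,0.65]

```text
time_s: 9.5
eef_pos: [0.4979, 0.0207, 0.0017]
orientation: [0.109, 0.02, 0.994, -0.005]
contact_force: [0.3, 0.1, 0.1]
grip_width: 0.0575
```

Run:
```python
from station import ctrl
from h import *
s=ctrl.get_state();show(s);print(tilt(s),fc(s))
```

```text
t 9.5 st xy [-0.1987 -0.0067] z 0.0017 F [0.26 0.07 0.06] w 0.0575
12.45 [-0.1905 -0.0066  0.0107]
```

jog_arm:
  commands:
    - [0,0,0,0.25,0,0.4,0.65]
    - [0,0,0,0,0,0.2,0.65]
    - [0,0,0,0,0,0.2,0.65]
    - [0,0,0,0,0,0,0.65]

```text
time_s: 10.0
eef_pos: [0.4964, 0.0207, -0.0059]
orientation: [0.109, 0.02, 0.994, -0.005]
contact_force: [-2.1, 0.3, 6.3]
grip_width: 0.0571
```

jog_arm:
  commands:
    - [0,0,0,0,0,0.15,0.65]
    - [0,0,0,0,0,0.15,0.65]

```text
time_s: 10.25
eef_pos: [0.4965, 0.0207, -0.0064]
orientation: [0.11, 0.02, 0.994, -0.005]
contact_force: [-9.9, -0.3, 33.9]
grip_width: 0.0571
```

jog_arm:
  commands:
    - [0,0,0,0,0,0.15,0.65]
    - [0,0,0,0,0,0.15,0.65]

```text
time_s: 10.5
eef_pos: [0.4966, 0.0207, -0.0063]
orientation: [0.111, 0.02, 0.994, -0.005]
contact_force: [-9.2, 0.2, 28.4]
grip_width: 0.0568
```

```bash
sed -i 's/TIPZ=-0.007/TIPZ=-0.0081/' h.py
python3 - <<'E'
from station import ctrl
from h import *
s=ctrl.get_state();show(s);print(tilt(s),fc(s))
delta(s,pos_for(-.195,-.007,.007,8),Rtool(8))
E
```

```text
t 10.5 st xy [-0.2    -0.0067] z -0.0063 F [-9.23  0.24 28.36] w 0.0568
12.68 [-0.192  -0.0067  0.0038]
turn [-0.31  4.7   0.  ] shift cm [ 0.28 -0.03 -0.46] | in target axes [ 0.32 -0.03 -0.44]
```

jog_arm:
  commands:
    - [-0.3,4.7,0,0.28,0,-0.46,0.65]
    - [0,0,0,0,0,0,0.65]

```text
time_s: 10.75
eef_pos: [0.4934, 0.021, -0.0014]
orientation: [0.07, 0.019, 0.997, -0.001]
contact_force: [0.4, 0.6, -0.4]
grip_width: 0.057
```

Run:
```python
from station import ctrl
from h import *
s=ctrl.get_state();show(s);print(tilt(s),fc(s))
delta(s,pos_for(-.188,-.007,.0035,8),Rtool(8))
```

```text
t 10.75 st xy [-0.2032 -0.0066] z -0.0014 F [ 0.45  0.64 -0.42] w 0.057
8.05 [-0.1944 -0.0066  0.008 ]
turn [0.01 0.06 0.01] shift cm [-0.57 -0.04  0.53] | in target axes [-0.57 -0.04  0.53]
```

jog_arm:
  commands:
    - [0,0,0,-0.3,0,0.42,0.65]
    - [0,0,0,-0.3,0,0.06,0.65]
    - [0,0,0,-0.4,0,0.06,0.65]
    - [0,0,0,-0.4,0,0.06,0.65]
    - [0,0,0,-0.4,0,0.06,0.65]

```text
time_s: 11.38
eef_pos: [0.5018, 0.0203, -0.0073]
orientation: [0.061, 0.019, 0.998, -0.002]
contact_force: [-15.3, 3.2, 29.8]
grip_width: 0.0573
```

Run:
```python
from station import ctrl
from h import *
s=ctrl.get_state();show(s);print(tilt(s),fc(s))
```

```text
t 11.375 st xy [-0.1948 -0.0069] z -0.0073 F [-15.26   3.22  29.8 ] w 0.0573
7.02 [-0.1859 -0.0069  0.002 ]
```

jog_arm:
  commands:
    - [0,-1,0,0.1,0,-0.25,0.65]
    - [0,0,0,-0.3,0,0.02,0.65]
    - [0,0,0,-0.3,0,0.03,0.65]

```text
time_s: 11.75
eef_pos: [0.5065, 0.0202, -0.0048]
orientation: [0.07, 0.019, 0.997, -0.002]
contact_force: [0.6, -0.2, 1.3]
grip_width: 0.0571
```

Run:
```python
from station import ctrl
from h import *
s=ctrl.get_state();show(s);print(tilt(s),fc(s))
```

```text
t 11.75 st xy [-0.19   -0.0069] z -0.0048 F [ 0.63 -0.16  1.34] w 0.0571
8.04 [-0.1813 -0.0068  0.0047]
```

jog_arm:
  commands:
    - [0,0,0,-0.2,0,0.1,0.65]
    - [0,0,0,-0.3,0,0.04,0.65]
    - [0,0,0,-0.3,0,0.04,0.65]

```text
time_s: 12.12
eef_pos: [0.5078, 0.0199, -0.0071]
orientation: [0.063, 0.019, 0.998, -0.003]
contact_force: [-12.7, 3.5, 24.1]
grip_width: 0.0571
```

Run:
```python
from station import ctrl
from h import *
s=ctrl.get_state();show(s);print(tilt(s),fc(s))
```

```text
t 12.125 st xy [-0.1887 -0.0071] z -0.0071 F [-12.67   3.48  24.12] w 0.0571
7.17 [-0.1798 -0.007   0.0022]
```

jog_arm:
  commands:
    - [0,-2,0,-0.45,0,-0.2,0.65]
    - [0,-3,0,-0.45,0,-0.35,0.65]
    - [0,-3,0,-0.45,0,-0.35,0.65]

```text
time_s: 12.5
eef_pos: [0.5097, 0.0196, 0.0002]
orientation: [0.123, 0.019, 0.992, -0.005]
contact_force: [-4.8, -0.2, -0.7]
grip_width: 0.0573
```

Run:
```python
from station import ctrl
from h import *
s=ctrl.get_state();show(s);print(tilt(s),fc(s))
im,d=ctrl.read_camera("scene");cv2.imwrite("pics/s13.png",cv2.resize(im[170:250,260:360,::-1],None,fx=6,fy=6))
```

```text
t 12.5 st xy [-0.1869 -0.0073] z 0.0002 F [-4.85 -0.18 -0.71] w 0.0573
14.14 [-0.1792 -0.0072  0.0105]
```

View pics/s13.png

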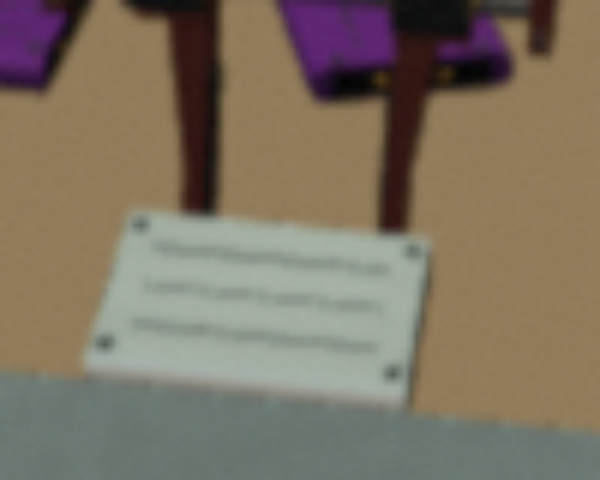

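The near edge has risen in the image from row 230 to 212, so it's tipping now. Continuing.

jog_arm:
  commands:
    - [0,-3,0,-0.5,0,-0.35,0.65]
    - [0,-3,0,-0.5,0,-0.35,0.65]
    - [0,-3,0,-0.5,0,-0.35,0.65]

```text
time_s: 12.92
eef_pos: [0.519, 0.0216, 0.0298]
orientation: [0.171, 0.021, 0.985, -0.017]
contact_force: [-3.0, -0.9, 0.4]
grip_width: 0.0571
```

Run:
```python
from station import ctrl
from h import *
s=ctrl.get_state();show(s);print(tilt(s),fc(s))
im,d=ctrl.read_camera("scene");cv2.imwrite("pics/s14.png",cv2.resize(im[170:250,260:360,::-1],None,fx=6,fy=6))
```

```text
t 12.925 st xy [-0.1777 -0.0049] z 0.0298 F [-3.   -0.86  0.35] w 0.0571
19.68 [-0.171  -0.0047  0.0408]
```

View pics/s14.png

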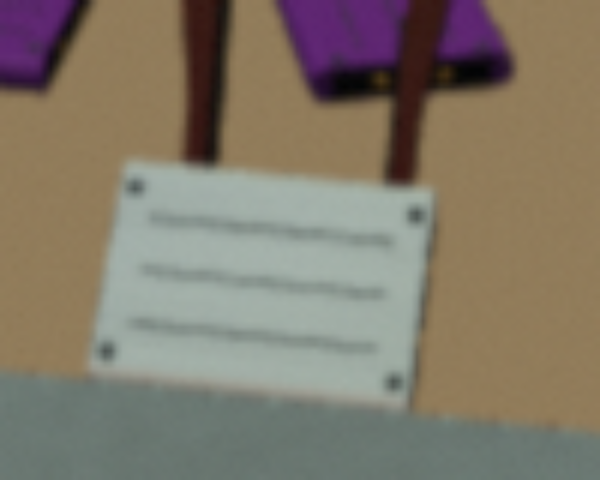

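jog_arm:
  commands:
    - [0,-3,0,-0.75,-0.1,-0.2,0.65]
    - [0,-3,0,-0.75,-0.1,-0.2,0.65]

```text
time_s: 13.22
eef_pos: [0.5298, 0.023, 0.0439]
orientation: [0.2, 0.023, 0.979, -0.03]
contact_force: [-6.4, -1.2, 6.1]
grip_width: 0.0571
```

Run:
```python
from station import ctrl
from h import *
s=ctrl.get_state();show(s);print(tilt(s),fc(s))
im,d=ctrl.read_camera("scene");cv2.imwrite("pics/s15.png",cv2.resize(im[150:250,260:360,::-1],None,fx=6,fy=6))
```

```text
t 13.225 st xy [-0.1669 -0.0031] z 0.0439 F [-6.42 -1.21  6.11] w 0.0571
22.98 [-0.1608 -0.0027  0.0553]
```

View pics/s15.png

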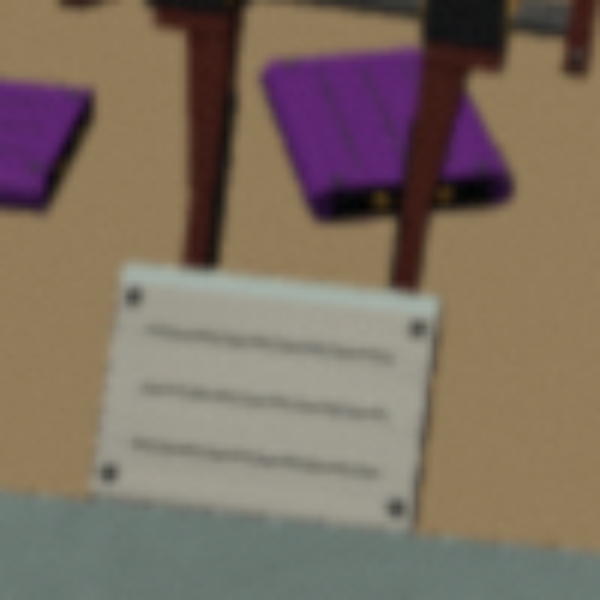

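Run:
```python
from station import ctrl
from h import *
s=ctrl.get_state()
delta(s,s['eef_pos'],Rtool(28))
```

```text
turn [-2.96 -4.8   0.28] shift cm [0. 0. 0.] | in target axes [0. 0. 0.]
```

jog_arm:
  commands:
    - [1,-2,0.2,-0.8,-0.05,0,0.65]
    - [1,-2,0.2,-0.8,-0.05,0,0.65]

```text
time_s: 13.52
eef_pos: [0.5472, 0.0217, 0.0602]
orientation: [0.223, 0.031, 0.973, -0.047]
contact_force: [0.3, 0.8, 0.1]
grip_width: 0.0569
```

Run:
```python
from station import ctrl
from h import *
s=ctrl.get_state();show(s);print(tilt(s),fc(s));delta(s,s['eef_pos'],Rtool(28))
im,d=ctrl.read_camera("scene");cv2.imwrite("pics/s16.png",cv2.resize(im[150:250,260:360,::-1],None,fx=6,fy=6))
```

```text
t 13.525 st xy [-0.1495 -0.0037] z 0.0602 F [0.3  0.83 0.09] w 0.0569
25.65 [-0.144  -0.0031  0.0718]
turn [-5.04 -2.14 -0.22] shift cm [0. 0. 0.] | in target axes [0. 0. 0.]
```

View pics/s16.png

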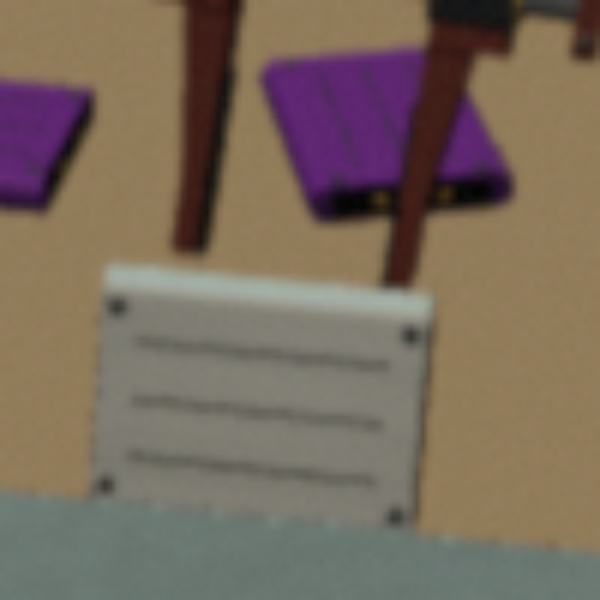

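jog_arm:
  commands:
    - [-2.5,-1,0,-0.85,0,0.6,0.65]
    - [-2.5,-1,0,-0.85,0,0.55,0.65]

```text
time_s: 13.82
eef_pos: [0.5743, 0.0329, 0.0671]
orientation: [0.24, 0.023, 0.97, -0.026]
contact_force: [-0.5, 0.9, 0.5]
grip_width: 0.0568
```

Run:
```python
from station import ctrl
from h import *
s=ctrl.get_state();show(s);print(tilt(s),fc(s));delta(s,s['eef_pos'],Rtool(28))
im,d=ctrl.read_camera("scene");cv2.imwrite("pics/s17.png",cv2.resize(im[150:250,260:360,::-1],None,fx=6,fy=6))
```

```text
t 13.825 st xy [-0.1228  0.0085] z 0.0671 F [-0.49  0.86  0.46] w 0.0568
27.68 [-0.1177  0.0089  0.0789]
turn [-2.46 -0.22  0.12] shift cm [0. 0. 0.] | in target axes [0. 0. 0.]
```

View pics/s17.png

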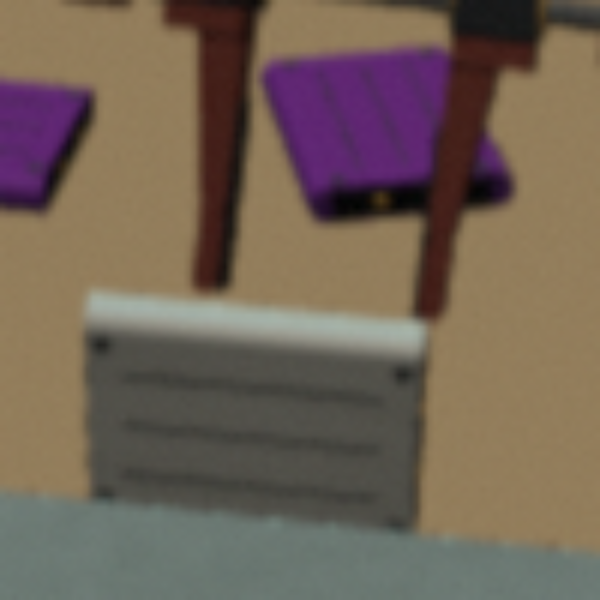

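jog_arm:
  commands:
    - [-1.2,0,0,-1.0,-0.5,0.75,0.65]
    - [-1.2,0,0,-1.0,-0.4,0.7,0.65]

```text
time_s: 14.12
eef_pos: [0.5951, 0.0308, 0.0708]
orientation: [0.234, 0.019, 0.972, -0.017]
contact_force: [-0.0, -0.1, -0.6]
grip_width: 0.0568
```

Run:
```python
from station import ctrl
from h import *
s=ctrl.get_state();show(s);print(tilt(s),fc(s));delta(s,s['eef_pos'],Rtool(28))
im,d=ctrl.read_camera("scene");cv2.imwrite("pics/s18.png",cv2.resize(im[150:270,240:380,::-1],None,fx=5,fy=5))
```

```text
t 14.125 st xy [-0.102   0.0073] z 0.0708 F [-0.04 -0.07 -0.64] w 0.0568
27.08 [-0.0968  0.0075  0.0826]
turn [-1.44 -0.86  0.3 ] shift cm [0. 0. 0.] | in target axes [0. 0. 0.]
```

View pics/s18.png

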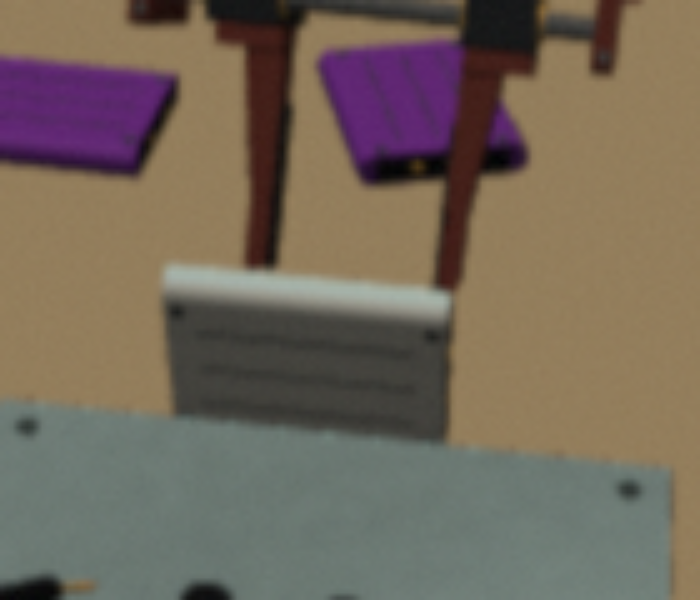

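jog_arm:
  commands:
    - [-0.7,0,0,-1.0,-0.3,0.75,0.65]
    - [-0.7,0,0,-1.0,-0.3,0.75,0.65]

```text
time_s: 14.42
eef_pos: [0.6222, 0.025, 0.0682]
orientation: [0.234, 0.015, 0.972, -0.005]
contact_force: [-0.3, -0.2, -0.3]
grip_width: 0.0568
```

Run:
```python
from station import ctrl
from h import *
s=ctrl.get_state();show(s);print(tilt(s),fc(s));delta(s,s['eef_pos'],Rtool(28))
im,d=ctrl.read_camera("scene");cv2.imwrite("pics/s19.png",cv2.resize(im[150:290,240:380,::-1],None,fx=4,fy=4))
```

```text
t 14.425 st xy [-0.0746  0.0025] z 0.0682 F [-0.26 -0.15 -0.33] w 0.0568
27.08 [-0.0694  0.0026  0.08  ]
turn [-0.   -0.9   0.43] shift cm [0. 0. 0.] | in target axes [0. 0. 0.]
```

View pics/s19.png

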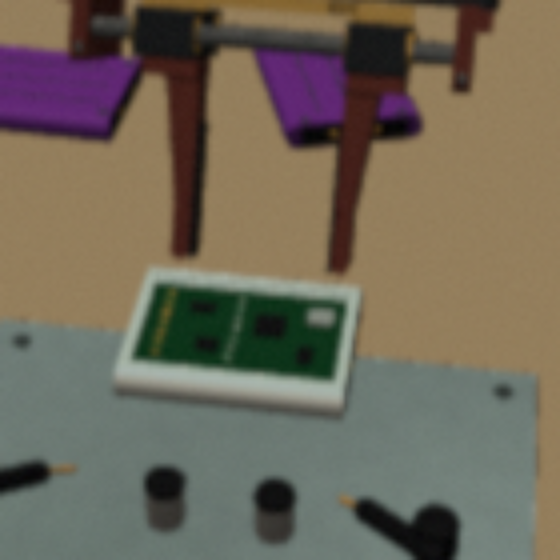

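The module has flipped: the green circuit side is up and it lies on the plate's front. I'll back off behind it and measure.

Run:
```python
from station import ctrl
from h import *
s=ctrl.get_state()
delta(s,pos_for(-.15,.0,.07,0),Rtool(0))
```

```text
turn [-0.09 27.15  0.43] shift cm [ 8.02 -0.15 -3.39] | in target axes [ 8.68 -0.21  0.64]
```

jog_arm:
  commands:
    - [0,0,0,2.0,0,-2.5,0.65]
    - [0,7,0,3.5,0,-2.0,0.65]
    - [0,10,0.2,2.5,0,0,0.65]
    - [0,10,0.2,1.5,0,0,0.65]

```text
time_s: 14.98
eef_pos: [0.5094, 0.0276, 0.0724]
orientation: [-0.008, 0.02, 1.0, -0.005]
contact_force: [-0.0, 0.6, -0.3]
grip_width: 0.0571
```

Run:
```python
from station import ctrl
from h import *
s=ctrl.get_state();show(s);print(tilt(s),fc(s))
delta(s,pos_for(-.145,.0,.05,0),Rtool(0))
for n in("scene","top"):
    im,d=ctrl.read_camera(n);np.savez(f"{n}20.npz",im=im,d=d)
    cv2.imwrite(f"pics/{n}20.png",cv2.resize(im[150:290,220:400,::-1],None,fx=4,fy=4) if n=="scene" else cv2.resize(im[100:250,190:430,::-1],None,fx=3.3,fy=3.3))
```

```text
t 14.975 st xy [-0.1875  0.0007] z 0.0724 F [-0.03  0.55 -0.33] w 0.0571
-0.93 [-0.1774  0.0007  0.0804]
turn [-0.57 -0.91 -0.09] shift cm [-3.3  -0.03  3.  ] | in target axes [-3.25 -0.07  3.05]
```

View pics/scene20.png

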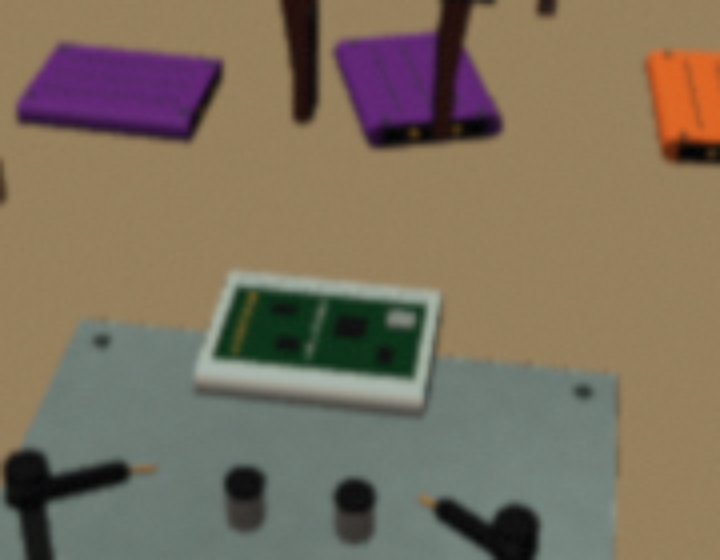

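View pics/top20.png

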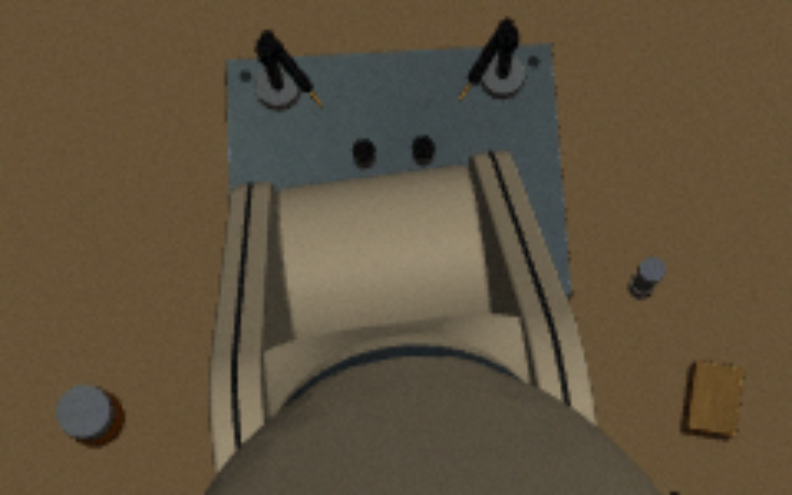

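```bash
cat >> h.py <<'E'
def modpose(ctrl,f=None,shift=True):
    c=ctrl.get_calibration("scene")
    im,d=ctrl.read_camera("scene") if f is None else (f['im'],f['d'])
    P=cloud(c,d);st=to_st(P)
    m=((P[...,2]>.0185)&(P[...,2]<.034)&(st[...,0]<.003)&(st[...,0]>-.15)&(abs(st[...,1])<.1)).astype(np.uint8)
    m=cv2.morphologyEx(m,cv2.MORPH_OPEN,np.ones((3,3)))
    cs,_=cv2.findContours(m,cv2.RETR_EXTERNAL,cv2.CHAIN_APPROX_NONE);k=max(cs,key=cv2.contourArea)[:,0]
    q=st[k[:,1],k[:,0]].astype(np.float32)*1000;r=cv2.minAreaRect(q);print('rect',np.round(r[0],1),np.round(r[1],1),round(r[2],2),cv2.boxPoints(r).round(1).tolist())
    hsv=cv2.cvtColor(im,cv2.COLOR_RGB2HSV)
    g=((hsv[...,0]>45)&(hsv[...,0]<85)&(hsv[...,1]>110)&(m>0)); print('green pts',g.sum(),'median z',np.median(P[...,2][g]))
    gc=to_st(ray(c,np.argwhere(g)[:,::-1],.0255))*1000
    r=cv2.minAreaRect(gc.astype(np.float32));print('board',np.round(r[0],1),np.round(r[1],1),round(r[2],2))
    return im
E
python3 - <<'E'
from station import ctrl
from h import *
modpose(ctrl,np.load("scene20.npz"))
E
```

```text
rect [-89.2  -9. ] [ 79.5 101.1] 0.28 [[-129.1999969482422, 41.400001525878906], [-128.6999969482422, -59.70000076293945], [-49.20000076293945, -59.29999923706055], [-49.70000076293945, 41.79999923706055]]
green pts 620 median z 0.026608469184375594
board [-91.3  -9.7] [46.6 86.3] 0.02
```

Run:
```python
from station import ctrl
from h import *
s=ctrl.get_state();show(s)
delta(s,pos_for(-.150,-.009,.0165,0),Rtool(0))
```

```text
t 15.075 st xy [-0.1834  0.0008] z 0.0724 F [0.57 0.2  0.06] w 0.0573
turn [-0.54 -0.49 -0.1 ] shift cm [-2.4  -0.91  6.39] | in target axes [-2.34 -0.98  6.4 ]
```

jog_arm:
  commands:
    - [-0.5,-0.5,0,-1.0,-0.5,2.0,0.65]
    - [0,0,0,-1.0,-0.5,2.0,0.65]
    - [0,0,0,-0.2,0,1.5,0.65]
    - [0,0,0,0,0,0.4,0.65]
    - [0,0,0,0,0,0,0.65]

```text
time_s: 15.7
eef_pos: [0.5353, 0.0145, 0.0107]
orientation: [0.007, 0.021, 1.0, -0.005]
contact_force: [-0.5, 0.6, -0.3]
grip_width: 0.0569
```

Run:
```python
from station import ctrl
from h import *
s=ctrl.get_state();show(s);print(fc(s))
delta(s,pos_for(-.140,-.009,.0165,0),Rtool(0))
im=modpose(ctrl);cv2.imwrite("pics/s21.png",cv2.resize(im[150:290,220:400,::-1],None,fx=4,fy=4))
```

```text
t 15.7 st xy [-0.161  -0.0114] z 0.0107 F [-0.47  0.58 -0.31] w 0.0569
[-0.1512 -0.0113  0.019 ]
turn [-0.58  0.8  -0.15] shift cm [-1.1   0.24  0.25] | in target axes [-1.1   0.24  0.23]
rect [-89.4  -9. ] [101.2  81. ] 89.61 [[-130.1999969482422, -59.29999923706055], [-49.20000076293945, -59.900001525878906], [-48.5, 41.400001525878906], [-129.5, 41.900001525878906]]
green pts 624 median z 0.026609057328355556
board [-91.4  -9.7] [46.9 86.3] 0.02
```

View pics/s21.png

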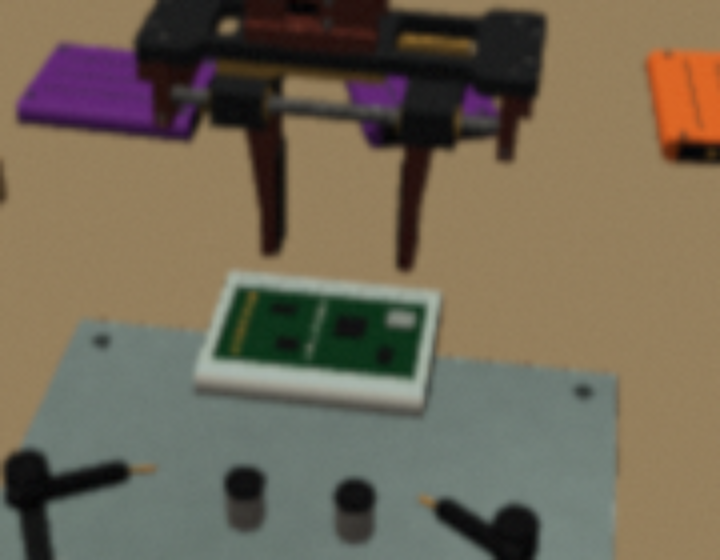

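jog_arm:
  commands:
    - [-0.5,0.8,0,-0.8,0.2,0.2,0.65]
    - [0,0,0,-0.8,0,0,0.65]
    - [0,0,0,-0.8,0,0,0.65]
    - [0,0,0,-0.8,0,0,0.65]
    - [0,0,0,0,0,0,0.65]

```text
time_s: 16.38
eef_pos: [0.5714, 0.0153, 0.0105]
orientation: [0.001, 0.021, 1.0, -0.0]
contact_force: [0.2, 0.2, 0.0]
grip_width: 0.057
```

Run:
```python
from station import ctrl
from h import *
s=ctrl.get_state();show(s);print(fc(s))
delta(s,pos_for(-.08,-.009,.0165,0),Rtool(0))
im=modpose(ctrl);cv2.imwrite("pics/s22.png",cv2.resize(im[150:290,220:400,::-1],None,fx=4,fy=4))
```

```text
t 16.375 st xy [-0.125  -0.0092] z 0.0105 F [0.23 0.22 0.02] w 0.057
[-0.1151 -0.0092  0.0187]
turn [-0.04  0.17 -0.14] shift cm [-3.5   0.03  0.23] | in target axes [-3.5   0.02  0.21]
rect [-79.8  -9.3] [101.2  95.8] 89.66 [[-128.0, -59.599998474121094], [-32.29999923706055, -60.20000076293945], [-31.700000762939453, 41.099998474121094], [-127.4000015258789, 41.599998474121094]]
green pts 671 median z 0.026568277015149078
board [-73.3  -9.8] [86.3 47.3] 89.35
```

View pics/s22.png

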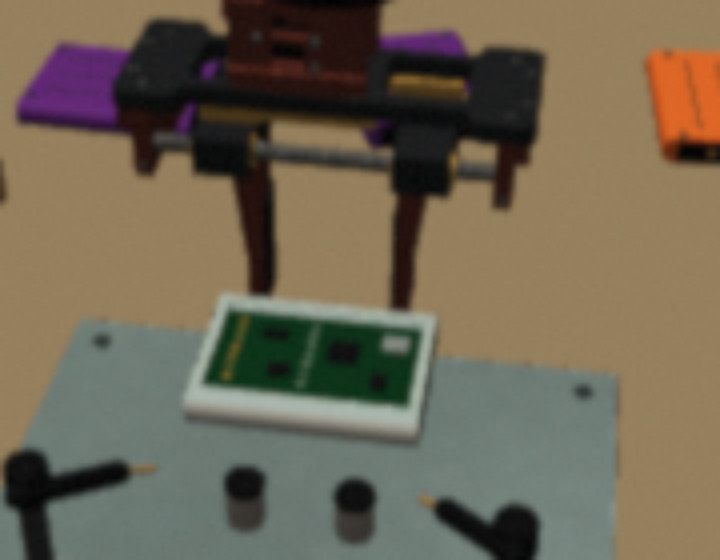

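jog_arm:
  commands:
    - [0,0,0,-0.7,0,0.1,0.65]
    - [0,0,0,-0.7,0,0.1,0.65]
    - [0,0,0,-0.7,0,0,0.65]
    - [0,0,0,-0.6,0,0,0.65]
    - [0,0,0,0,0,0,0.65]

```text
time_s: 17.05
eef_pos: [0.5991, 0.0141, 0.0082]
orientation: [0.001, 0.021, 1.0, -0.0]
contact_force: [-0.5, -0.9, 0.8]
grip_width: 0.0569
```

Run:
```python
from station import ctrl
from h import *
s=ctrl.get_state();show(s);print(fc(s))
delta(s,pos_for(-.075,-.009,.0175,0),Rtool(0))
im=modpose(ctrl);cv2.imwrite("pics/s23.png",cv2.resize(im[150:290,220:400,::-1],None,fx=4,fy=4))
```

```text
t 17.05 st xy [-0.0973 -0.0093] z 0.0082 F [-0.51 -0.94  0.84] w 0.0569
[-0.0874 -0.0093  0.0163]
turn [-0.05  0.07 -0.15] shift cm [-1.23  0.03 -0.12] | in target axes [-1.23  0.03 -0.12]
rect [-52.2  -9.2] [101.3  95.1] 89.66 [[-100.0999984741211, -59.599998474121094], [-5.0, -60.099998474121094], [-4.400000095367432, 41.20000076293945], [-99.5, 41.70000076293945]]
green pts 754 median z 0.026551485115554274
board [-45.9  -9.9] [86.6 47.4] 89.72
```

View pics/s23.png

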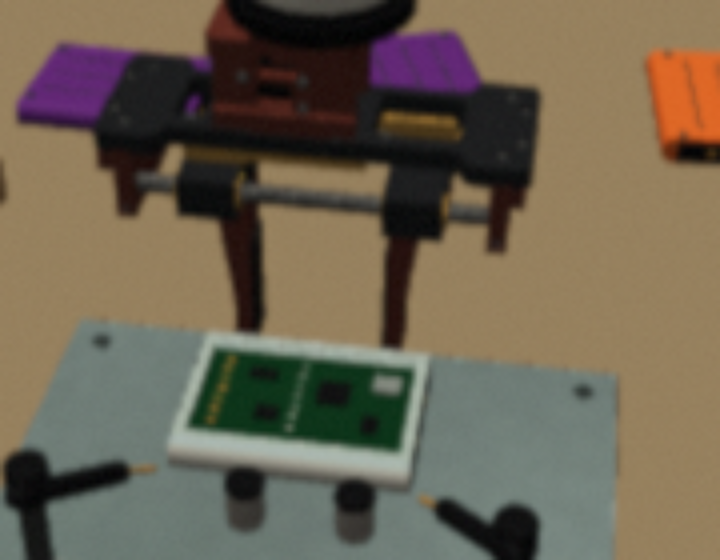

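About 10 mm short of the posts and square. I'll push gently until the posts stop it.

jog_arm:
  commands:
    - [0,0,0,-0.5,0,0,0.65]
    - [0,0,0,-0.4,0,0,0.65]
    - [0,0,0,-0.2,0,0,0.65]
    - [0,0,0,-0.15,0,0,0.65]

```text
time_s: 17.6
eef_pos: [0.6109, 0.0136, 0.008]
orientation: [-0.001, 0.021, 1.0, -0.0]
contact_force: [-4.7, -0.5, 3.6]
grip_width: 0.0571
```

Run:
```python
from station import ctrl
from h import *
s=ctrl.get_state();show(s);print(fc(s))
```

```text
t 17.6 st xy [-0.0855 -0.0093] z 0.008 F [-4.67 -0.53  3.55] w 0.0571
[-0.0755 -0.0093  0.0161]
```

jog_arm:
  commands:
    - [0,0,0,-0.2,0,0,0.65]
    - [0,0,0,-0.1,0,0,0.65]

```text
time_s: 17.85
eef_pos: [0.6109, 0.0135, 0.0076]
orientation: [-0.004, 0.021, 1.0, -0.001]
contact_force: [-3.2, -0.1, 3.1]
grip_width: 0.0569
```

jog_arm:
  commands:
    - [0,0,0,0.5,0,0,0.65]
    - [0,0,0,1.5,0,0,0.65]
    - [0,0,0,4.0,0,-2.0,0.65]
    - [0,0,0,5.0,0,-5.0,0.65]
    - [0,0,0,0,0,0,0.65]

```text
time_s: 18.48
eef_pos: [0.503, 0.018, 0.0733]
orientation: [-0.002, 0.021, 1.0, -0.0]
contact_force: [0.3, -0.2, -0.6]
grip_width: 0.0573
```

Run:
```python
from station import ctrl
from h import *
s=ctrl.get_state();show(s);print(fc(s))
im=modpose(ctrl);cv2.imwrite("pics/s24.png",cv2.resize(im[150:320,210:400,::-1],None,fx=4,fy=4)[:600])
im=ctrl.read_camera("top")[0];cv2.imwrite("pics/t24.png",cv2.resize(im[100:250,190:430,::-1],None,fx=3.3,fy=3.3))
```

```text
t 18.475 st xy [-0.1935 -0.0091] z 0.0733 F [ 0.28 -0.17 -0.62] w 0.0573
[-0.1834 -0.0091  0.0814]
rect [-34.3  -9.7] [101.7  74.3] 89.75 [[-71.69999694824219, -60.400001525878906], [2.5999999046325684, -60.79999923706055], [3.0, 40.900001525878906], [-71.30000305175781, 41.29999923706055]]
green pts 782 median z 0.026535570077217602
board [-34.4 -10. ] [86.6 47.8] 89.62
```

View pics/s24.png

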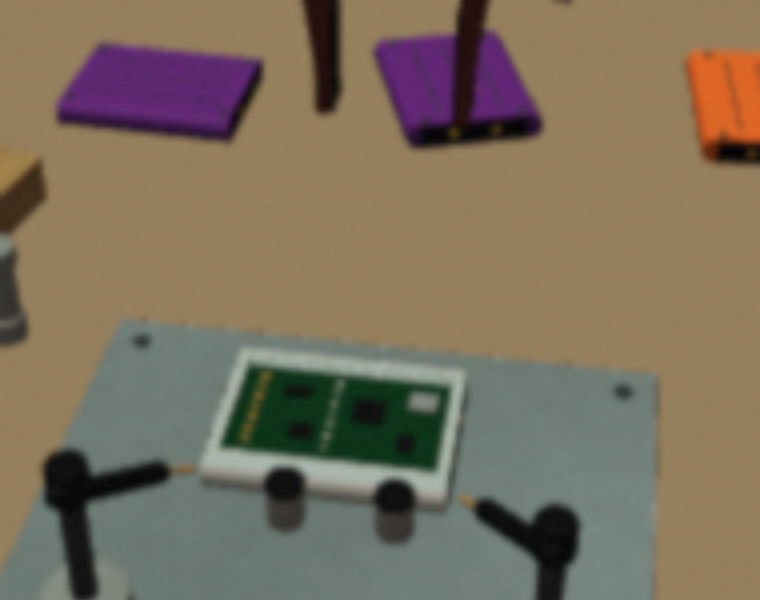

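View pics/t24.png

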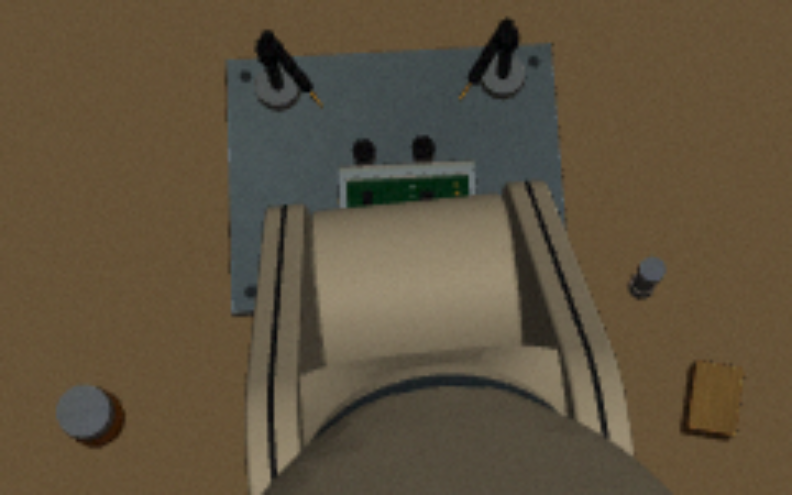

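Run:
```python
from station import ctrl
print(ctrl.job_done())
```

```text
the job is handed in; nothing more can be done
None
```

The module is on the plate, circuit side up, with its long side against both stop posts, and I have handed the job in. No verdict was reported.

**What I did**
- I squared the module with a push on its left end, then pushed it against the plate's front edge with two open fingertips.
- I tipped it over the edge and pushed it across the plate until the posts stopped it. That was about 5 N of contact, and a second push moved it no further.

**Last checks**

| Check | Measured | Required |
|---|---|---|
| Module x in the station frame | about −34.4 mm | −38.5 to −31.5 mm |
| Module y in the station frame | about −10 mm | within ±25 mm |
| Squareness | about 0.3° to 0.4° off | within 0.08 rad (4.6°) |

- **Circuit side:** the green board is up, and its depth reading of about 26.5 mm fits the module lying flat on the plate.
- **Bystanders:** the jar, attenuator and carton look unmoved in the last top view.
- **Robot:** the fingers are clear of everything.

**What disagreed or failed**
- **Fingertip position:** the real fingertips ended about 27 mm short of where the stated geometry puts them. My first sideways push passed above the module, so I corrected the height by triangulation and a bench touch.
- **First tipping attempt:** the fingers slipped up over the module's near side. The second attempt, pushing lower down, worked.
- **Bench contact:** the fingertips pressed on the bench with up to about 34 N while I set their height.

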